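Put the chisels away edge first and bar the case

ROBOT

A 6-joint arm with a two-finger parallel gripper is mounted at the origin on the work surface. World frame = base frame: x ahead of the robot, y to its left, z up, the work surface at z = 0. Lengths are in m, angles in rad, forces in N, time in s.
With the tool pointing down it reaches from about 0.325 to 0.875 m from the base axis. Payload 4.4 kg.
Tool frame: the origin (TCP) lies between the finger pads; the fingertips stand 17 mm ahead of it and the grasp point (between the pads) lies 2 mm behind it (env.tcp_to_tips is the distance from the TCP to the fingertips, in m); z points along the fingers, x is the direction in which the jaws open and shut, and the axes are right-handed (so a half turn about z gives the same grasp; the last joint's range is limited). The gripper opens to 85 mm and grips with 20 to 120 N. Pads are 22 mm wide; open, the fingers measure 114 mm over their backs; the gripper's body (76 mm by 85 mm) begins 54 mm behind the grasp point. The pads swing forward as they close: fully open they stand 13 mm farther back than shut.
Start: joints at [-1.484, 0.207, 1.542, -0, 1.393, -0.15], TCP at [0.135, -0.559, 0.248] pointing down, gripper open.
Joint ranges: [-2.73, 2.73], [-0.86, 2.22], [0.23, 2.46], [-1.11, 4.25], [0.08, 2.63], [-2.82, 2.82]. Speed limits (rad/s): [2.79, 2.79, 3.14, 3.14, 3.14, 3.14].

INTERFACE

Orientations are given as a rotation vector (axis times angle).
In Python, from bench import env, read_camera gives the robot as it stands.
- The arm moves only by the tool move_arm, never from a script. Its argument "plan" is one flat list of numbers, 5 for each row, row after row: the opening, from 0 (shut) to 1 (fully open), then the shift along the tool's x, y, z in mm, then the turn about the tool's z in rad. A call has 1 to 5 rows; each row shifts and turns the commanded pose from where the row before left it, along the tool's axes as they then stand; what a row does not reach is not made up. A row lasts 1/10 s, in which the tool goes at most 50 mm and 8.59 degrees, less where a joint would pass 70% of its speed; a pose out of reach is approached as far as the arm can. A call is refused whole if a number of a shift passes 50 or a number of a turn 0.15, either way. A call with a gripper value outside its range is refused whole. The fingers move at their own pace and stop on an object; "grip_force" is the grip in N (left out, the last holds). Time passes only in rows, so rows that do not move let the fingers close. It gives the time, the measured TCP pose, the force and the opening at its end, in the units of the state.
- env.read_state(): the state, without advancing time (a new reading comes with each control period).
- read_camera(name): name is "side" or "top"; returns a dict with "color" (420x560x3 uint8, red, green, blue), "intrinsics" (3x3 intrinsics, pixels), "k1" (the pictures are not rectified: a ray, as slopes to the right and down, at radius r is drawn at 1 + k1 r^2 times it, then the intrinsics apply), "rvec" (rotation vector, rad) and "tvec" (3), from world to camera coordinates, as OpenCV has them. Camera axes: x right, y down, z forward; pixel columns grow to the right and rows downward; lengths in m; the calibration is good to about 2 mm. A picture is of the moment at which its call begins. There is no depth.
- env.close_job(): hands the job in, once; it reports no verdict.
The state is a dict: "time": time; "joint_pos": joint angles; "qd": joint speeds; "joint_efforts": joint torques, N m; "eef_pos": TCP position; "eef_rot": TCP orientation; "ft_force": force on the tool from outside, world axes, zero at the start; "wrist_torque": the same for the moment, N m; "opening": opening from 0.0 (shut) to 1.0 (fully open).
Only numpy, scipy, OpenCV 4.12 (cv2) and the standard library are available. Lean on these libraries where they do the work, as an engineer would, in place of code of your own. Each camera call takes 0.05 s, during which the arm holds its last target. There are 200 camera calls.

TASK

Put every chisel lying on the rubber pad away in the wooden case: slide the keeper bar fully open, turn each chisel end for end and slide it cutting edge first into a pocket of its own, pushed in to the end of the pocket, and when all are in, slide the bar fully shut again behind their heads. Do not strike the lamp or the vice, and leave the tape roll, can and carton where they are.

Things in the scene. Friction and masses are not known exactly. Their poses are not given: they have to be found in the camera images.
- chisel0: steel flat chisel (up to four alike), 200 long, 330 g: dark flat-oval bar 23 wide, 13 thick; at one end a bright blunt head 17 x 10, at the other a 50 mm bright taper to a cutting edge 23 wide. Origin at its middle on its axis (near the balance point); x along it to the edge, y across its width. Either broad side may lie up. Starts flat on the pad, edge pointing away from the case. May be absent
- chisel0_edge (a point): middle of the cutting edge of chisel0, 100 mm from its origin along x
- chisel1: steel flat chisel (up to four alike), 200 long, 330 g: dark flat-oval bar 23 wide, 13 thick; at one end a bright blunt head 17 x 10, at the other a 50 mm bright taper to a cutting edge 23 wide. Origin at its middle on its axis (near the balance point); x along it to the edge, y across its width. Either broad side may lie up. Starts flat on the pad, edge pointing away from the case. May be absent
- chisel1_edge (a point): middle of the cutting edge of chisel1, 100 mm from its origin along x
- chisel2: steel flat chisel (up to four alike), 200 long, 330 g: dark flat-oval bar 23 wide, 13 thick; at one end a bright blunt head 17 x 10, at the other a 50 mm bright taper to a cutting edge 23 wide. Origin at its middle on its axis (near the balance point); x along it to the edge, y across its width. Either broad side may lie up. Starts flat on the pad, edge pointing away from the case. May be absent
- chisel2_edge (a point): middle of the cutting edge of chisel2, 100 mm from its origin along x
- chisel3: steel flat chisel (up to four alike), 200 long, 330 g: dark flat-oval bar 23 wide, 13 thick; at one end a bright blunt head 17 x 10, at the other a 50 mm bright taper to a cutting edge 23 wide. Origin at its middle on its axis (near the balance point); x along it to the edge, y across its width. Either broad side may lie up. Starts flat on the pad, edge pointing away from the case. May be absent
- chisel3_edge (a point): middle of the cutting edge of chisel3, 100 mm from its origin along x
- case: fixed wooden case, four level pockets side by side under a clear cover. Origin at table height below the middle of the row of mouths; x level into the pockets. Its flat floor, 12 above the table, 262 wide (y), runs from x = -125 to 135, open above before the mouths. Pockets' end wall at x = 112: a chisel touching it has its head at x = -88. Cover x = 16 to 135, z = 32 to 38
- pocket0 (a point): middle of a pocket's mouth, on its floor (case x = 0, y = 84, 12 above the table); axes as the case's. Pocket 28 wide, 20 high, 112 deep; the 28 thick walls between pockets are pointed at the mouth (tips at x = 0, full from x = 14)
- pocket1 (a point): middle of a pocket's mouth, on its floor (case x = 0, y = 28, 12 above the table); axes as the case's. Pocket 28 wide, 20 high, 112 deep; the 28 thick walls between pockets are pointed at the mouth (tips at x = 0, full from x = 14)
- pocket2 (a point): middle of a pocket's mouth, on its floor (case x = 0, y = -28, 12 above the table); axes as the case's. Pocket 28 wide, 20 high, 112 deep; the 28 thick walls between pockets are pointed at the mouth (tips at x = 0, full from x = 14)
- pocket3 (a point): middle of a pocket's mouth, on its floor (case x = 0, y = -84, 12 above the table); axes as the case's. Pocket 28 wide, 20 high, 112 deep; the 28 thick walls between pockets are pointed at the mouth (tips at x = 0, full from x = 14)
- bar (a joint): keeper bar (aluminium) sliding across the front of the case's floor: 0 = shut across all pockets, 0.235 m = fully open, drawn to the case's +y clear of them. Stays where left, slides at 1.5 to 3 N. 12 thick (case x = -116 to -104), top 32 above the table; shut it spans y = -108 to 108. It can shut only behind chisels whose heads are in beyond x = -104
- bar_grip (a point): on the black grip of the keeper bar, 58 mm above the table; the grip is an upright block 18 (case x) by 24 (case y), from 32 to 78 mm above the table; moves with the bar; axes as the case's. At joint 0 it is at x = -110, y = -75 in the case's frame
- lamp: fixed slim bench lamp: foot 56 across and 14 high, upright pole 16 across and 300 high beside the pad, small head above pointing away along its x. Origin under the pole at table height. Not to be struck
- vice: fixed green bench vice beyond the pad, 100 (x) by 90 (y) and 100 high, screw and tommy bar on its -y side. Origin under its middle at table height. Not to be struck
- pad: fixed black rubber pad that the chisels start on, 220 (x) by 320 (y), 3 thick. Origin under its middle at table height
- tape: roll of tape lying flat, 100 across, 48 high, origin at its underside; leave alone
- can: can, 54 across, 150 high, origin at its underside; leave alone
- carton: small cardboard carton 90 x 60, 50 high, origin at its underside; leave alone
Not all that is in view belongs to the job. What is shaped like the chisel0 but green is not meant.

How it is judged:
By the outcome, as a careful person would: the job done as asked, in the order asked, and still so for the second after the job is handed in, with the robot touching nothing.
Of chisel0, chisel1, chisel2, chisel3 only 3 to 4 are there at a start; the rules pass over those that are not, and their reading is None.
At some moment in a run one of chisel0, chisel1, chisel2, chisel3 may be knocked a few centimetres aside while the robot is not near it.
Once in a run the grip may slacken for a moment while it holds something.
It also fails if it takes over 210 s, if anything falls off the work surface, if the arm or the gripper's body presses on something with over 40 N, if the wrist force passes 120 N, or if a joint passes its speed limit or range.

## Working session

There is one attempt and no reset: what is moved stays moved. The work goes in short steps, Python scripts to look and compute and a tool call to move; the robot and the scene stay as the last step left them, time stands still between calls to the robot, and variables do not carry over. Pictures are saved under pics/ and viewed, about 12 in all and at most 16, crops included, and the job is handed in when it is done.

Besides the shell and the picture viewer there is one more tool, called after "Emit:" in YAML: its name, and indented under it one key for each argument. move_arm: Moves the arm, as the interface text tells. Its arguments: {"type":"object","properties":{"plan":{"type":"array","items":{"type":"number"}},"grip_force":{"type":"number"}},"required":["plan"]}

```bash
ls; mkdir -p pics; cat > h.py <<'E'
import numpy as np, cv2
from bench import env, read_camera
def cam(n):
    c=read_camera(n); c['R']=cv2.Rodrigues(np.array(c['rvec'],float))[0]; c['t']=np.array(c['tvec'],float).ravel(); c['K']=np.array(c['intrinsics'],float); return c
def ray(c,u,v):
    K=c['K']; x=(u-K[0,2])/K[0,0]; y=(v-K[1,2])/K[1,1]
    r=np.hypot(x,y); s=r
    for _ in range(20): s=r/(1+c['k1']*s*s)
    f=s/r if r>0 else 1
    d=c['R'].T@np.array([x*f,y*f,1]); return -c['R'].T@c['t'],d
def onz(c,u,v,z):
    o,d=ray(c,u,v); return o+d*(z-o[2])/d[2]
def proj(c,p):
    q=c['R']@np.array(p)+c['t']; a=q[:2]/q[2]; a=a*(1+c['k1']*(a@a)); return c['K'][0,0]*a[0]+c['K'][0,2],c['K'][1,1]*a[1]+c['K'][1,2]
def save(c,name,crop=None,scale=1):
    im=c['color'][:,:,::-1]
    if crop: x0,y0,x1,y1=crop; im=im[y0:y1,x0:x1]
    cv2.imwrite('pics/'+name,cv2.resize(im,None,fx=scale,fy=scale,interpolation=cv2.INTER_CUBIC))
E
python3 - <<'E'
from h import *
for n in('top','side'):
    c=cam(n); save(c,n+'0.png',scale=1.4); np.save(n+'0.npy',c['color'])
    print(n,c['K'].tolist(),c['k1'],-c['R'].T@c['t'],c['R'].tolist())
print(env.read_state(), env.tcp_to_tips)
E
```

```text
pics
top [[432.47461868989694, 0.0, 276.9655414552224], [0.0, 432.47461868989694, 210.15471025052867], [0.0, 0.0, 1.0]] 0.014000480992858028 [ 0.31134654 -0.03774719  1.51231932] [[0.00392199275047167, -0.9999645352545458, 0.007452932713057039], [-0.9919358570125004, -0.0048344406534317486, -0.12664866267136202], [0.12668020186967355, -0.006896116061128693, -0.9919196389010202]]
side [[480.2036127722995, 0.0, 277.3481849281073], [0.0, 480.2036127722995, 213.76174973649597], [0.0, 0.0, 1.0]] -0.034140885749494164 [-0.23935505  1.06636873  1.0764979 ] [[-0.8322422841239688, -0.554330377187502, 0.00951910937435324], [-0.34048711234035656, 0.49748833325918873, -0.7978558043914447], [0.4375400631327885, -0.6672504711112278, -0.602773176207767]]
{'time': 0.1, 'joint_pos': array([-1.48449110e+00,  2.07331124e-01,  1.54281081e+00, -2.71696678e-05,
        1.39349899e+00, -1.50488259e-01]), 'qd': array([ 0.00113658, -0.00245591, -0.0038797 ,  0.00220893, -0.00017612,
        0.0006951 ]), 'joint_efforts': array([-8.91183645e-04, -3.84096944e+01, -2.92549038e+01, -2.90406369e-04,
        4.86209057e-03, -1.19647362e-05]), 'eef_pos': array([ 0.13481876, -0.55830634,  0.24724405]), 'eef_rot': array([-2.46713176e+00,  1.94257300e+00,  2.23048553e-03]), 'ft_force': array([-0.627952  ,  0.17313659, -0.13015982]), 'wrist_torque': array([ 0.00994112, -0.03831918,  0.02895095]), 'opening': 1.0045598478537936} 0.017
```

View pics/top0.png

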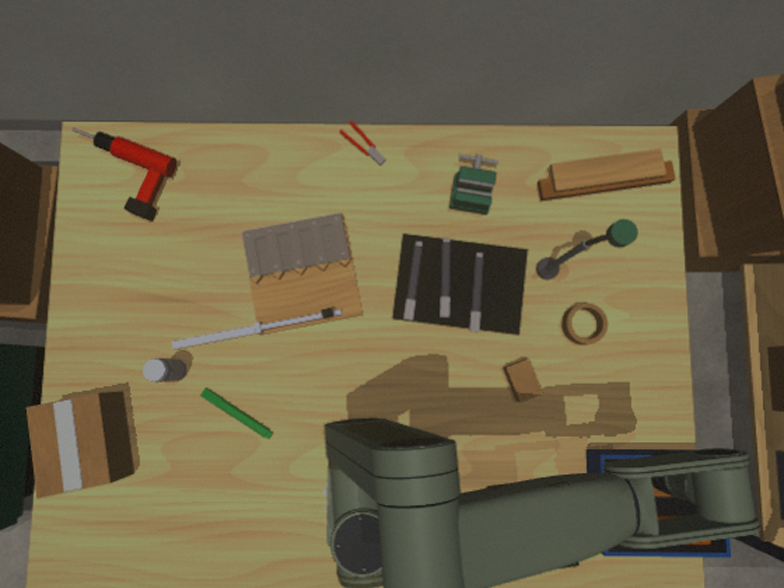

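View pics/side0.png

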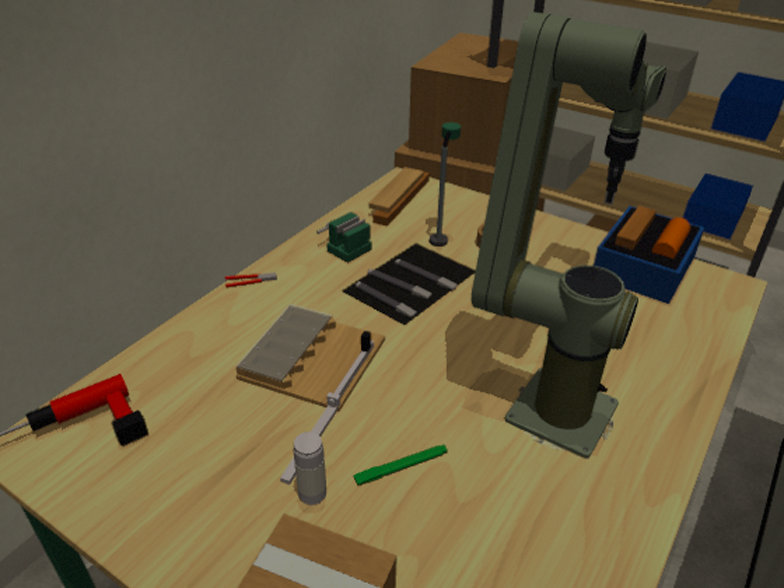

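The top view shows three dark chisels on the black pad, at 1.4x px (413,280), (445,278) and (478,290). Their 50 mm bright tapers point toward the robot. The green bar at (237,413) is the decoy. The case is at (303,270), with its mouths facing the robot and the bar grip at (330,313). The lamp is at (547,268) and the vice at (473,190). I'll take enlarged crops for measuring and to confirm the chisels.

```bash
python3 - <<'E'
import cv2,numpy as np
a=np.load('top0.npy')[:,:,::-1]; 
c1=cv2.resize(a[145:255,115:265],None,fx=5,fy=5,interpolation=cv2.INTER_CUBIC)
c2=cv2.resize(a[100:245,270:420],None,fx=5,fy=5,interpolation=cv2.INTER_CUBIC)[:600]
c2=cv2.resize(a[125:245,270:420],None,fx=5,fy=5,interpolation=cv2.INTER_CUBIC)
for c,x0,y0 in((c1,115,145),(c2,270,125)):
    for k in range(0,c.shape[1],50): cv2.putText(c,str(x0+k//5),(k,10),0,.35,(0,0,255),1); cv2.line(c,(k,12),(k,18),(0,0,255),1)
    for k in range(0,c.shape[0],50): cv2.putText(c,str(y0+k//5),(0,k+4),0,.35,(0,0,255),1)
c1=np.clip(c1*1.3,0,255).astype('uint8');c2=np.clip(c2*1.7,0,255).astype('uint8')
cv2.imwrite('pics/c1.png',c1);cv2.imwrite('pics/c2.png',c2)
b=np.load('side0.npy')[:,:,::-1]
c3=cv2.resize(b[205:355,160:280],None,fx=4,fy=4,interpolation=cv2.INTER_CUBIC)
for k in range(0,c3.shape[1],40): cv2.putText(c3,str(160+k//4),(k,10),0,.35,(0,0,255),1)
for k in range(0,c3.shape[0],40): cv2.putText(c3,str(205+k//4),(0,k+4),0,.35,(0,0,255),1)
cv2.imwrite('pics/c3.png',np.clip(c3*1.3,0,255).astype('uint8'))
E
```

```text
(no output)
```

View pics/c1.png

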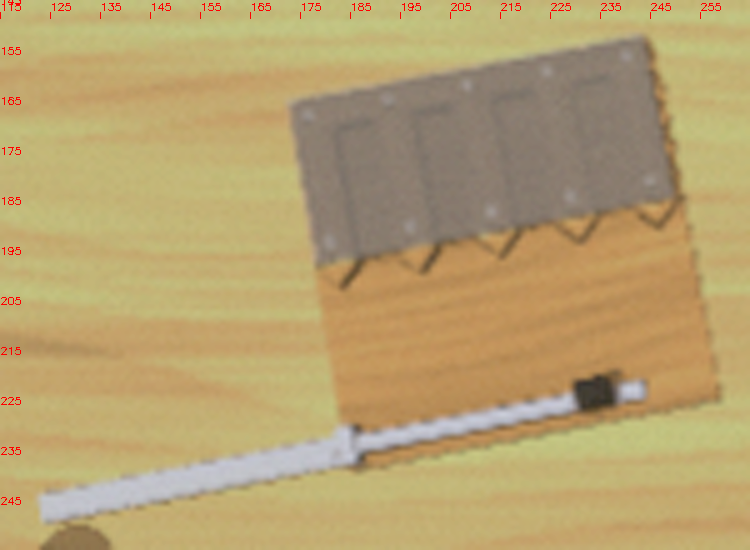

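View pics/c2.png

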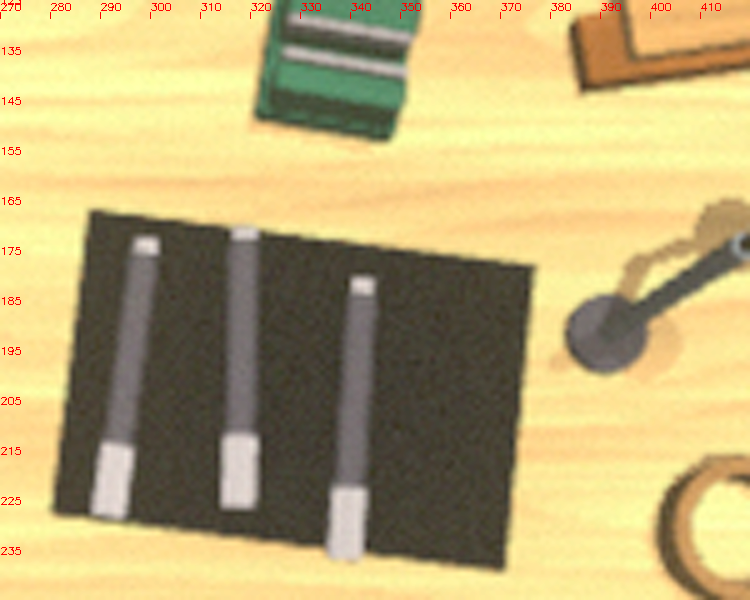

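View pics/c3.png

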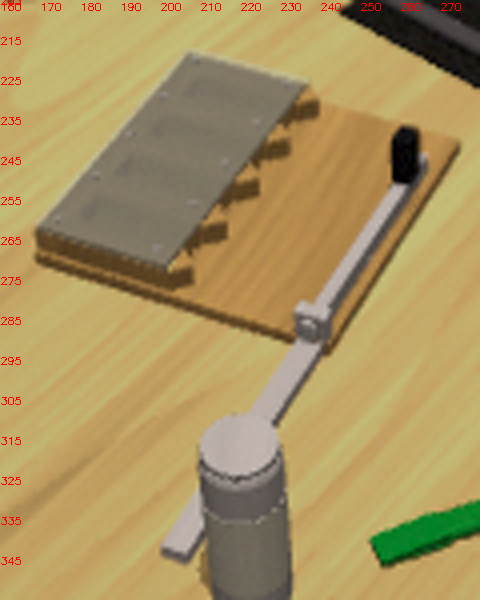

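The crops confirm three steel chisels on the pad (edges at orig px (292,227), (318,226), (339,236); none is green). They also show the case corners and the bar, which is shut. Next I'll fit the case pose and measure the chisels, lamp and vice.

```bash
cat > meas.py <<'E'
from h import *
def chisels(c):
    """chisels on pad: bright taper & whole mask -> head/edge world pts"""
    im=cv2.GaussianBlur(cv2.resize(c['color'],None,fx=4,fy=4,interpolation=cv2.INTER_CUBIC),(0,0),2)
    hsv=cv2.cvtColor(im,cv2.COLOR_RGB2HSV)
    return im,hsv
E
python3 - <<'E'
from h import *
from scipy.optimize import least_squares
T=cam('top');S=cam('side')
f=lambda x0,y0,s,P:[(x0+(a+.5)/s-.5,y0+(b+.5)/s-.5) for a,b in P]
tp=f(115,145,5,[(291,103),(648,37),(680,197),(318,265),(357,470),(719,398)])
sp=f(160,205,4,[(36,230),(190,52),(310,85),(167,268),(330,353),(460,148)])
M=[(135,131,38),(135,-131,38),(16,-131,38),(16,131,38),(-125,131,12),(-125,-131,12)]
def W(p,m): c,s=np.cos(p[2]),np.sin(p[2]); return [p[0]+(c*m[0]-s*m[1])/1000,p[1]+(s*m[0]+c*m[1])/1000,m[2]/1000]
def res(p,cs): return np.concatenate([np.subtract(proj(c,W(p,m)),q) for c,P in cs for m,q in zip(M,P)])
for cs in([(T,tp)],[(S,sp)],[(T,tp),(S,sp)]):
    r=least_squares(res,[.6,.1,.2],args=(cs,)); print(r.x.round(4),r.fun.round(1))
p=r.x; np.save('case.npy',p)
print('grip',W(p,(-110,-75,58)),'top',proj(T,W(p,(-110,-75,78))))
# chisels
a=T['color'].astype(int); im=cv2.resize(T['color'],None,fx=4,fy=4,interpolation=cv2.INTER_CUBIC)
g=im.max(2); print('pad/bar/bright vals',a[180,310],a[190,318],a[219,318])
e=lambda u,v:((u+.5)/5-.5+270,(v+.5)/5-.5+125)
for h,ed in(((147,238),(109,519)),((245,229),(239,509)),((363,278),(346,560))):
    H=onz(T,*e(*h),.0095);E=onz(T,*e(*ed),.004); print('head',H[:2].round(4),'edge',E[:2].round(4),'len',np.linalg.norm(H[:2]-E[:2]).round(4),'ang',np.arctan2(*(E-H)[[1,0]]).round(3))
print('lamp foot',onz(T,*e(605,332),.007)[:2],'vice near corners',[onz(T,*e(*q),.03)[:2].round(3) for q in((255,120),(390,140))])
print('pad',[onz(T,*e(*q),.003)[:2].round(3) for q in((88,210),(535,266),(505,570),(53,515))])
print('can top',onz(T,155/1.4,370/1.4,.15)[:2])
E
```

```text
[0.5494 0.1649 0.1957] [-1.5 -0.3  1.3 -0.9  1.2 -0.  -1.3  0.5 -0.8  0.3  1.2  0.3]
[0.551  0.1723 0.2005] [-1.1  1.   0.6 -1.   0.7 -1.1 -0.8  1.8  0.2 -0.6  0.7 -1. ]
[0.5508 0.1682 0.1974] [-2.5 -0.7  0.3 -1.4  0.2 -0.5 -2.3  0.2 -1.7 -0.1  0.3 -0.2 -0.2  0.2
  1.5 -1.6  1.6 -1.7  0.   1.   0.8 -1.3  1.4 -1.5]
grip [np.float64(0.4576898360708015), np.float64(0.0730908097758746), 0.058] top (np.float64(240.64948374227708), np.float64(220.95063049045115))
pad/bar/bright vals [43 41 36] [71 67 68] [132 125 123]
head [ 0.6392 -0.1258] edge [ 0.4399 -0.099 ] len 0.2012 ang 3.008
head [ 0.6461 -0.1953] edge [ 0.4473 -0.19  ] len 0.1989 ang 3.115
head [ 0.6112 -0.2785] edge [ 0.412  -0.2645] len 0.1998 ang 3.071
lamp foot [ 0.57376359 -0.44936673] vice near corners [array([ 0.72 , -0.201]), array([ 0.706, -0.296])]
pad [array([ 0.661, -0.084]), array([ 0.622, -0.402]), array([ 0.406, -0.376]), array([ 0.443, -0.06 ])]
can top [0.31310133 0.46915739]
```

```bash
python3 - <<'E'
from h import *
from scipy.optimize import least_squares
T=cam('top');S=cam('side')
f=lambda x0,y0,s,P:[(x0+(a+.5)/s-.5,y0+(b+.5)/s-.5) for a,b in P]
tp=f(115,145,5,[(291,103),(648,37),(680,197),(318,265),(357,470),(719,398),(342,288),(422,272),(503,257),(582,242),(657,228)])
sp=f(160,205,4,[(36,230),(190,52),(310,85),(167,268),(330,353),(460,148),(193,286),(227,241),(259,196),(291,156),(319,115)])
def M(h,z): return [(135,h,38),(135,-h,38),(16,-h,38),(16,h,38),(-125,h,12),(-125,-h,12)]+[(0,y,z) for y in(112,56,0,-56,-112)]
def W(p,m): c,s=np.cos(p[2]),np.sin(p[2]); return [p[0]+(c*m[0]-s*m[1])/1000,p[1]+(s*m[0]+c*m[1])/1000,m[2]/1000]
def res(p,cs): return np.concatenate([np.subtract(proj(c,W(p,m)),q) for c,P in cs for m,q in zip(M(p[3]*1000,12),P)])
for cs in([(T,tp)],[(S,sp)],[(T,tp),(S,sp)]):
    r=least_squares(res,[.6,.1,.2,.13],args=(cs,),loss='soft_l1'); print(r.x.round(4));print(r.fun.reshape(-1,2).round(1).tolist())
p=r.x; np.save('case.npy',p[:3])
# grip in both views (black block)
for n,c,roi in(('top',T,(225,210,245,232)),('side',S,(250,230,272,256))):
    x0,y0,x1,y1=roi; m=(c['color'][y0:y1,x0:x1].max(2)<45).astype('uint8'); mm=cv2.moments(m,True); u=mm['m10']/mm['m00']+x0;v=mm['m01']/mm['m00']+y0
    print(n,u,v,m.sum(),onz(c,u,v,.058)[:2])
print('pred',W(p,(-110,-75,58)),'state R',cv2.Rodrigues(env.read_state()['eef_rot'])[0].round(3).tolist())
E
```

```text
[0.5505 0.167  0.1959 0.1268]
[[-0.9, -0.8], [-0.4, -1.0], [-0.6, -0.1], [-0.7, -0.0], [-0.2, -0.3], [-0.6, 0.2], [1.1, 0.2], [0.9, 0.4], [0.5, 0.4], [0.4, 0.4], [1.1, 0.2]]
[0.5532 0.1716 0.1938 0.1256]
[[-0.6, -0.7], [-0.2, -0.5], [-0.1, -0.5], [-0.5, 0.2], [0.1, -2.1], [-0.2, -0.2], [0.3, 0.3], [0.3, 0.3], [0.4, 0.8], [0.1, 0.6], [0.4, 1.2]]
[0.5521 0.1695 0.1957 0.1264]
[[-1.5, -1.3], [-1.3, -1.5], [-1.5, -0.6], [-1.3, -0.5], [-0.8, -0.8], [-1.4, -0.2], [0.4, -0.3], [0.2, -0.1], [-0.2, -0.0], [-0.3, -0.0], [0.4, -0.2], [-0.0, -0.7], [0.4, -0.8], [0.5, -0.9], [0.1, 0.1], [0.8, -2.2], [0.4, -0.6], [1.1, 0.1], [1.0, 0.0], [1.0, 0.6], [0.7, 0.4], [0.9, 1.0]]
top 234.5 225.0 2 [0.44591253 0.09515713]
side 260.8235294117647 243.78823529411764 85 [0.45455117 0.10392635]
pred [np.float64(0.45879257089145764), np.float64(0.0745562076831356), 0.058] state R [[0.235, -0.972, -0.0], [-0.972, -0.235, 0.001], [-0.001, -0.0, -1.0]]
```

Emit:
move_arm:
  plan: [1, -28.5, -23.2, 0, 0, 1, -28.5, -23.2, 0, 0, 1, -28.5, -23.2, 0, 0, 1, -28.5, -23.2, 0, 0, 1, -28.5, -23.2, 0, 0]
  grip_force: 40

```text
time: 0.8
eef_pos: [0.2146, -0.3918, 0.2483]
eef_rot: [-2.468, 1.944, -0.0]
ft_force: [0.6, 0.5, -0.3]
opening: 1.001
```

Emit:
move_arm:
  plan: [1, -28.5, -23.2, 0, 0, 1, -28.5, -23.2, 0, 0, 1, -28.5, -23.2, 0, 0, 1, -28.5, -23.2, 0, 0, 1, -28.5, -23.2, 0, 0]

```text
time: 1.3
eef_pos: [0.2939, -0.2261, 0.2484]
eef_rot: [2.468, -1.944, 0.001]
ft_force: [1.9, -0.2, 0.8]
opening: 0.998
```

Emit:
move_arm:
  plan: [1, -28.5, -23.2, 0, 0, 1, -28.5, -23.2, 0, 0, 1, -28.5, -23.2, 0, 0, 1, -28.5, -23.2, 0, 0, 1, -28.5, -23.2, 0, 0]

```text
time: 1.8
eef_pos: [0.3733, -0.0603, 0.2486]
eef_rot: [-2.468, 1.943, -0.002]
ft_force: [0.8, -0.5, -0.2]
opening: 0.998
```

Emit:
move_arm:
  plan: [1, -28.5, -23.2, 0, 0, 1, -28.5, -23.2, 0, 0, 1, -28.5, -23.2, 0, 0, 1, -28.5, -23.2, 0, 0, 1, -28.5, -23.2, 0, 0]

```text
time: 2.3
eef_pos: [0.4527, 0.1056, 0.2484]
eef_rot: [-2.469, 1.943, -0.001]
ft_force: [0.1, -0.8, 0.1]
opening: 1.0
```

Emit:
move_arm:
  plan: [0.6, 0, 0, 0, -0.15, 0.6, 0, 0, 0, -0.15, 0.6, 0, 0, 0, -0.15, 0.6, 0, 0, 0, -0.15, 0.6, 0, 0, 0, -0.15]

```text
time: 2.8
eef_pos: [0.4521, 0.1041, 0.2483]
eef_rot: [-3.011, 0.895, 0.0]
ft_force: [0.2, -0.5, 1.1]
opening: 0.599
```

Emit:
move_arm:
  plan: [0.6, 0, 0, 0, -0.15, 0.6, 0, 0, 0, -0.15, 0.6, 0, 0, 0, -0.15, 0.6, 0, 0, 0, -0.15, 0.6, 0, 0, 0, -0.15]

```text
time: 3.3
eef_pos: [0.4522, 0.104, 0.2483]
eef_rot: [-3.13, -0.27, -0.0]
ft_force: [0.0, -0.7, -0.3]
opening: 0.602
```

Emit:
move_arm:
  plan: [0.6, 0, 0, 0, -0.03, 0.6, 0, 0, 0, 0]

```text
time: 3.5
eef_pos: [0.4522, 0.104, 0.2483]
eef_rot: [-3.127, -0.304, 0.0]
ft_force: [-0.4, 0.0, 0.2]
opening: 0.6
```

Emit:
move_arm:
  plan: [0.6, 0, 0, 38, 0, 0.6, 0, 0, 38, 0, 0.6, 0, 0, 38, 0, 0.6, 0, 0, 38, 0, 0.6, 0, 0, 36, 0]

```text
time: 4.0
eef_pos: [0.4521, 0.104, 0.059]
eef_rot: [3.127, 0.303, 0.001]
ft_force: [0.4, 0.5, -0.8]
opening: 0.603
```

Emit:
move_arm:
  plan: [0.6, 0, 0, 0, 0, 0, 0, 0, 0, 0, 0, 0, 0, 0, 0, 0, 0, 0, 0, 0, 0, 0, 0, 0, 0]

```text
time: 4.5
eef_pos: [0.4524, 0.1037, 0.0625]
eef_rot: [3.126, 0.308, 0.001]
ft_force: [-5.3, -2.4, 6.4]
opening: 0.205
```

Emit:
move_arm:
  plan: [0, 0, -10, 0, 0, 0, 0, -20, 0, 0, 0, 0, -20, 0, 0, 0, 0, -20, 0, 0, 0, 0, -20, 0, 0]

```text
time: 5.0
eef_pos: [0.4345, 0.1925, 0.0625]
eef_rot: [3.125, 0.307, 0.0]
ft_force: [-4.7, -4.1, 6.8]
opening: 0.204
```

Emit:
move_arm:
  plan: [0, 0, -20, 0, 0, 0, 0, -20, 0, 0, 0, 0, -20, 0, 0, 0, 0, -20, 0, 0, 0, 0, -15, 0, 0]

```text
time: 5.5
eef_pos: [0.4156, 0.2863, 0.0625]
eef_rot: [3.126, 0.308, -0.0]
ft_force: [-4.7, -2.9, 6.1]
opening: 0.204
```

Emit:
move_arm:
  plan: [0, 0, -5, 0, 0, 0, 0, -5, 0, 0, 0, 0, 0, 0, 0]

```text
time: 5.8
eef_pos: [0.4136, 0.2964, 0.0625]
eef_rot: [-3.125, -0.308, 0.001]
ft_force: [-6.0, 0.1, 4.6]
opening: 0.203
```

Emit:
move_arm:
  plan: [0, 0, -3, 0, 0, 0, 0, -3, 0, 0]

```text
time: 6.0
eef_pos: [0.4126, 0.3013, 0.0625]
eef_rot: [3.126, 0.308, -0.001]
ft_force: [-5.3, -2.7, 6.5]
opening: 0.206
```

Emit:
move_arm:
  plan: [0, 0, -2, 0, 0, 0, 0, -1, 0, 0]

```text
time: 6.2
eef_pos: [0.412, 0.3043, 0.0624]
eef_rot: [3.126, 0.308, -0.001]
ft_force: [-4.9, -2.9, 5.4]
opening: 0.208
```

Emit:
move_arm:
  plan: [0, 0, -1, 0, 0, 0, 0, -1, 0, 0]

```text
time: 6.4
eef_pos: [0.4116, 0.3061, 0.0625]
eef_rot: [3.126, 0.308, -0.001]
ft_force: [-6.4, -2.5, 6.5]
opening: 0.204
```

Emit:
move_arm:
  plan: [0, 0, -2, 0, 0, 0, 0, -2, 0, 0]

```text
time: 6.6
eef_pos: [0.4111, 0.3083, 0.0625]
eef_rot: [3.122, 0.309, -0.001]
ft_force: [-2.9, -14.0, 9.7]
opening: 0.197
```

Emit:
move_arm:
  plan: [0, 0, -2, 0, 0, 0, 0, -2, 0, 0]

```text
time: 6.8
eef_pos: [0.411, 0.3086, 0.0624]
eef_rot: [3.114, 0.311, -0.002]
ft_force: [-0.8, -27.7, 12.8]
opening: 0.201
```

Emit:
move_arm:
  plan: [0, 0, 2, 0, 0, 0, 0, 2, 0, 0, 0.5, 0, 0, 0, 0, 0.5, 0, 0, 0, 0, 0.5, 0, 0, 0, 0]

```text
time: 7.3
eef_pos: [0.4124, 0.3108, 0.0615]
eef_rot: [-3.125, -0.307, -0.005]
ft_force: [-0.2, 0.0, -0.3]
opening: 0.504
```

Emit:
move_arm:
  plan: [0.5, 0, 0, -38, 0, 0.5, 0, 0, -38, 0, 0.5, 0, 0, -38, 0, 0.5, 0, 0, -38, 0, 0.5, 0, 0, -36, 0]

```text
time: 7.8
eef_pos: [0.4115, 0.3104, 0.2506]
eef_rot: [-3.126, -0.308, -0.003]
ft_force: [-0.5, 0.5, -0.8]
opening: 0.502
```

```bash
cat > meas.py <<'E'
from h import *
PAD=np.array([[.661,-.084],[.622,-.402],[.406,-.376],[.443,-.060]])
def chisels(c,thr=57):
    k=4; im=cv2.resize(c['color'],None,fx=k,fy=k,interpolation=cv2.INTER_CUBIC)
    im=cv2.GaussianBlur(im,(0,0),3).astype(int)
    ctr=PAD.mean(0); P=(PAD-ctr)*1.06+ctr
    poly=np.array([proj(c,[*p,.003]) for p in P]); poly=((poly+.5)*k-.5).astype(np.int32)
    pm=np.zeros(im.shape[:2],'uint8'); cv2.fillPoly(pm,[poly],1)
    sat=im.max(2)-im.min(2)
    m=((im.max(2)>thr)&(sat<22)).astype('uint8')*pm
    out=[]
    for q in cv2.findContours(m,cv2.RETR_EXTERNAL,cv2.CHAIN_APPROX_NONE)[0]:
        if cv2.contourArea(q)<1500: continue
        w=np.zeros_like(m); cv2.drawContours(w,[q],-1,1,-1)
        vv,uu=np.nonzero(w); X=np.array([onz(c,(u+.5)/k-.5,(v+.5)/k-.5,.0095)[:2] for u,v in zip(uu[::3],vv[::3])])
        mu=X.mean(0); d=np.linalg.svd(X-mu,full_matrices=False)[2][0]; d*=-np.sign(d[0])
        s=(X-mu)@d; n=(X-mu)@[-d[1],d[0]]; a,b=np.percentile(s,[.5,99.5])
        mid=mu+d*(a+b)/2+np.array([-d[1],d[0]])*np.median(n)
        out.append((mid.round(4),round(float(np.arctan2(d[1],d[0])),3),round(float(b-a),3),round(float(np.percentile(n,98)-np.percentile(n,2)),3)))
    return sorted(out,key=lambda o:-o[0][1])
E
python3 - <<'E'
from meas import *
for n in('top','side'):
    c=cam(n); print(n)
    for o in chisels(c): print(o)
E
```

```text
top
(array([ 0.5415, -0.1116]), 3.003, 0.202, 0.028)
(array([ 0.5455, -0.1916]), 3.116, 0.199, 0.027)
(array([ 0.5145, -0.2706]), 3.059, 0.198, 0.027)
side
(array([ 0.5474, -0.115 ]), 2.996, 0.207, 0.029)
(array([ 0.5513, -0.1955]), 3.109, 0.193, 0.03)
(array([ 0.5214, -0.2747]), 3.055, 0.203, 0.031)
```

Emit:
move_arm:
  plan: [0.6, 8.5, 45.4, 0, 0, 0.6, 8.5, 45.4, 0, 0, 0.6, 8.5, 45.4, 0, 0, 0.6, 8.5, 45.4, 0, 0, 0.6, 8.5, 45.4, 0, 0]

```text
time: 8.4
eef_pos: [0.4975, 0.0942, 0.2478]
eef_rot: [-3.126, -0.308, -0.0]
ft_force: [-0.4, 0.7, -0.9]
opening: 0.599
```

Emit:
move_arm:
  plan: [0.6, 8.5, 45.4, 0, 0, 0.6, 8.5, 45.4, 0, 0, 0.6, 8.5, 45.4, 0, 0, 0.6, 8.5, 45.4, 0, 0, 0.6, 8.5, 45.4, 0, 0]

```text
time: 8.9
eef_pos: [0.5835, -0.1204, 0.2476]
eef_rot: [-3.126, -0.307, 0.0]
ft_force: [-0.3, 0.2, 0.1]
opening: 0.599
```

Emit:
move_arm:
  plan: [0.6, 0, 0, 0, -0.15, 0.6, 0, 0, 0, -0.15, 0.6, 0, 0, 0, -0.15, 0.6, 0, 0, 0, -0.15, 0.6, 0, 0, 0, -0.15]

```text
time: 9.4
eef_pos: [0.583, -0.1186, 0.2474]
eef_rot: [-2.792, -1.439, 0.001]
ft_force: [-0.9, -0.7, 0.2]
opening: 0.602
```

Emit:
move_arm:
  plan: [0.6, 0, 0, 0, -0.15, 0.6, 0, 0, 0, -0.15, 0.6, 0, 0, 0, -0.15, 0.6, 0, 0, 0, -0.03, 0.6, 0, 0, 0, 0]

```text
time: 9.9
eef_pos: [0.583, -0.1186, 0.2477]
eef_rot: [-2.378, -2.052, 0.001]
ft_force: [-0.1, 0.3, 0.4]
opening: 0.597
```

Emit:
move_arm:
  plan: [0.6, 0, 0, 40, 0, 0.6, 0, 0, 40, 0, 0.6, 0, 0, 40, 0, 0.6, 0, 0, 40, 0, 0.6, 0, 0, 0, 0]

```text
time: 10.4
eef_pos: [0.5775, -0.1168, 0.0814]
eef_rot: [-2.369, -2.044, 0.011]
ft_force: [-1.5, 0.8, -1.1]
opening: 0.599
```

```bash
python3 - <<'E'
from h import *
c=cam('side');save(c,'s1.png',(230,130,430,260),4)
s=env.read_state();print({k:np.round(s[k],4) for k in s})
E
```

```text
{'time': np.float64(10.45), 'joint_pos': array([-0.3463,  0.4253,  1.6231,  0.    ,  1.1015, -1.7707]), 'qd': array([-0.0003, -0.0641, -0.0784,  0.001 , -0.002 , -0.0067]), 'joint_efforts': array([-8.72000e-02, -4.11849e+01, -2.34419e+01, -9.70000e-03,
       -1.65000e-02,  1.15000e-02]), 'eef_pos': array([ 0.5802, -0.1177,  0.085 ]), 'eef_rot': array([-2.3725, -2.0484,  0.0063]), 'ft_force': array([-0.1575, -0.9194,  0.4188]), 'wrist_torque': array([ 0.0383,  0.0028, -0.0038]), 'opening': np.float64(0.5975)}
```

View pics/s1.png

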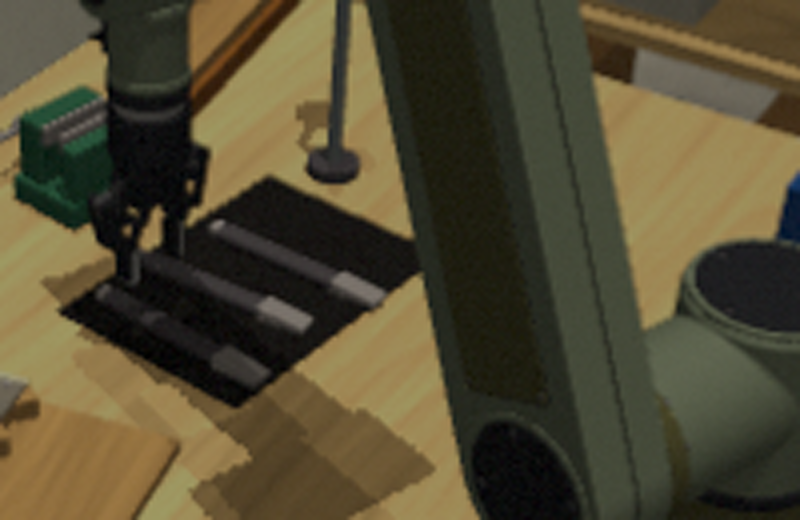

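The gripper is centred over the near-left chisel (head at crop px (105,290)). Continuing down.

Emit:
move_arm:
  plan: [0.6, 0, 0, 20, 0, 0.6, 0, 0, 20, 0, 0.6, 0, 0, 15, 0, 0.6, 0, 0, 8, 0, 0.6, 0, 0, 4, 0]

```text
time: 10.95
eef_pos: [0.5837, -0.119, 0.0218]
eef_rot: [2.376, 2.054, 0.001]
ft_force: [-0.1, -0.5, 1.4]
opening: 0.599
```

Emit:
move_arm:
  plan: [0.6, 0, 0, 0, 0, 0, 0, 0, 0, 0, 0, 0, 0, 0, 0, 0, 0, 0, 0, 0, 0, 0, 0, 0, 0]
  grip_force: 80

```text
time: 11.45
eef_pos: [0.584, -0.1187, 0.0227]
eef_rot: [2.376, 2.054, 0.002]
ft_force: [-1.2, 1.8, 6.3]
opening: 0.227
```

Emit:
move_arm:
  plan: [0, 0, 0, 0, 0, 0, 0, 0, 0, 0]

```text
time: 11.65
eef_pos: [0.584, -0.1187, 0.0227]
eef_rot: [2.376, 2.054, 0.002]
ft_force: [-0.1, 1.8, 5.9]
opening: 0.228
```

Emit:
move_arm:
  plan: [0, 0, 0, -20, 0, 0, 0, 0, -40, 0, 0, 0, 0, -40, 0, 0, 0, 0, -40, 0, 0, 0, 0, -40, 0]

```text
time: 12.15
eef_pos: [0.5821, -0.1186, 0.2015]
eef_rot: [-2.375, -2.054, 0.002]
ft_force: [0.5, 0.1, -4.4]
opening: 0.226
```

Emit:
move_arm:
  plan: [0, 25.7, -22.4, 0, 0, 0, 25.7, -22.4, 0, 0, 0, 25.7, -22.4, 0, 0, 0, 25.7, -22.4, 0, 0, 0, 25.7, -22.4, 0, 0]

```text
time: 12.65
eef_pos: [0.4891, 0.0255, 0.2002]
eef_rot: [-2.376, -2.054, 0.002]
ft_force: [0.3, -0.1, -3.3]
opening: 0.23
```

Emit:
move_arm:
  plan: [0, 25.7, -22.4, 0, 0, 0, 25.7, -22.4, 0, 0, 0, 25.7, -22.4, 0, 0, 0, 25.7, -22.4, 0, 0, 0, 25.7, -22.4, 0, 0]

```text
time: 13.15
eef_pos: [0.3969, 0.1685, 0.2004]
eef_rot: [-2.376, -2.054, 0.002]
ft_force: [1.1, 0.3, -3.6]
opening: 0.23
```

Emit:
move_arm:
  plan: [0, 0, 0, 0, 0.12, 0, 0, 0, 0, 0.12, 0, 0, 0, 0, 0.12, 0, 0, 0, 0, 0.12, 0, 0, 0, 0, 0.12]

```text
time: 13.65
eef_pos: [0.3976, 0.1675, 0.2003]
eef_rot: [2.88, 1.254, -0.003]
ft_force: [-0.9, -0.1, -3.6]
opening: 0.232
```

Emit:
move_arm:
  plan: [0, 0, 0, 0, 0.12, 0, 0, 0, 0, 0.12, 0, 0, 0, 0, 0.12, 0, 0, 0, 0, 0.12, 0, 0, 0, 0, 0.12]

```text
time: 14.15
eef_pos: [0.3975, 0.1674, 0.2002]
eef_rot: [3.122, 0.347, -0.003]
ft_force: [0.6, -0.8, -3.0]
opening: 0.23
```

Emit:
move_arm:
  plan: [0, 0, 0, 0, 0.12, 0, 0, 0, 0, 0.12, 0, 0, 0, 0, 0.12, 0, 0, 0, 0, 0.12, 0, 0, 0, 0, 0.12]

```text
time: 14.65
eef_pos: [0.3974, 0.1674, 0.2002]
eef_rot: [3.084, -0.591, -0.003]
ft_force: [0.4, -0.4, -4.3]
opening: 0.234
```

Emit:
move_arm:
  plan: [0, 0, 0, 0, 0.12, 0, 0, 0, 0, 0.12, 0, 0, 0, 0, 0.12, 0, 0, 0, 0, 0.12, 0, 0, 0, 0, 0.12]

```text
time: 15.15
eef_pos: [0.3973, 0.1674, 0.2001]
eef_rot: [2.771, -1.476, -0.003]
ft_force: [-0.0, -0.0, -4.4]
opening: 0.231
```

Emit:
move_arm:
  plan: [0, 0, 0, 0, 0.12, 0, 0, 0, 0, 0.12, 0, 0, 0, 0, 0.12, 0, 0, 0, 0, 0.04, 0, 0, 0, 0, 0]

```text
time: 15.65
eef_pos: [0.3974, 0.1675, 0.2002]
eef_rot: [2.428, -1.991, -0.002]
ft_force: [0.4, -0.8, -3.9]
opening: 0.227
```

Emit:
move_arm:
  plan: [0, 0, 0, 40, 0, 0, 0, 0, 40, 0, 0, 0, 0, 40, 0, 0, 0, 0, 30, 0, 0, 0, 0, 13, 0]

```text
time: 16.15
eef_pos: [0.3949, 0.167, 0.0348]
eef_rot: [2.425, -1.987, -0.008]
ft_force: [0.0, 0.4, -4.4]
opening: 0.23
```

```bash
python3 - <<'E'
from h import *
c=cam('top');a=c['color'][130:270,130:280,::-1]
b=cam('side');b2=b['color'][200:340,160:310,::-1]
z=[cv2.resize(q,None,fx=4,fy=4,interpolation=cv2.INTER_CUBIC) for q in(a,b2)]
cv2.imwrite('pics/p1.png',np.clip(cv2.resize(np.hstack([q[:,100:500] for q in z]),None,fx=1,fy=1)*1.4,0,255).astype('uint8'))
print(env.read_state()['eef_pos'])
E
```

```text
[0.39552439 0.1671363  0.0356745 ]
```

View pics/p1.png

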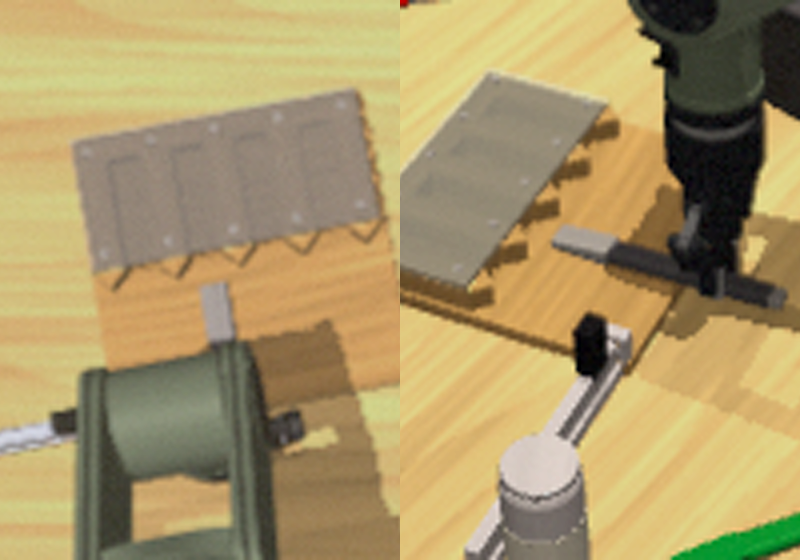

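The edge is at crop px (215,283), heading between wall tips (180,277) and (243,262). That is pocket1, about 1 mm to the right, and the yaw matches. I'll shift 1 mm and insert.

Emit:
move_arm:
  plan: [0, -1, -8, 0, 0, 0, 0, -8, 0, 0, 0, 0, -8, 0, 0, 0, 0, -8, 0, 0, 0, 0, -8, 0, 0]

```text
time: 16.75
eef_pos: [0.439, 0.1769, 0.039]
eef_rot: [-2.428, 1.992, -0.002]
ft_force: [-0.4, -0.2, -3.6]
opening: 0.224
```

Emit:
move_arm:
  plan: [0, 0, -8, 0, 0, 0, 0, -8, 0, 0, 0, 0, -8, 0, 0, 0, 0, -8, 0, 0, 0, 0, -8, 0, 0]

```text
time: 17.25
eef_pos: [0.4774, 0.1846, 0.0382]
eef_rot: [2.429, -1.992, -0.0]
ft_force: [-0.5, 0.1, -5.2]
opening: 0.227
```

Emit:
move_arm:
  plan: [0, 0, 0, 2, 0, 0, 0, -8, 2, 0, 0, 0, -8, 0, 0, 0, 0, -8, 0, 0, 0, 0, -4, 0, 0]

```text
time: 17.75
eef_pos: [0.5057, 0.1902, 0.0346]
eef_rot: [-2.428, 1.992, -0.002]
ft_force: [0.1, 0.2, -4.2]
opening: 0.229
```

Emit:
move_arm:
  plan: [0, 0, -3, 0, 0, 0, 0, -3, 0, 0, 0, 0, 0, 0, 0]

```text
time: 18.05
eef_pos: [0.5105, 0.1912, 0.0344]
eef_rot: [-2.429, 1.992, -0.0]
ft_force: [-0.6, -0.6, -3.6]
opening: 0.227
```

Emit:
move_arm:
  plan: [0, 0, -2, 0, 0, 0, 0, -2, 0, 0, 0, 0, -1, 0, 0]

```text
time: 18.35
eef_pos: [0.515, 0.1921, 0.0343]
eef_rot: [2.429, -1.992, -0.0]
ft_force: [-2.0, -0.2, -4.0]
opening: 0.225
```

Emit:
move_arm:
  plan: [0, 0, -1.5, 0, 0, 0, 0, -1.5, 0, 0]

```text
time: 18.55
eef_pos: [0.5152, 0.1921, 0.0332]
eef_rot: [2.425, -1.989, -0.006]
ft_force: [-7.2, -1.7, -2.8]
opening: 0.23
```

Emit:
move_arm:
  plan: [0, 0, -1.5, 0, 0, 0, 0, -1, 0, 0]

```text
time: 18.75
eef_pos: [0.5153, 0.1922, 0.0322]
eef_rot: [2.422, -1.986, -0.012]
ft_force: [-9.4, -2.8, -2.6]
opening: 0.232
```

Emit:
move_arm:
  plan: [0, 0, 0, 1, 0, 0.45, 0, 0, 0, 0, 0.45, 0, 0, 0, 0, 0.45, 0, 0, 0, 0]

```text
time: 19.15
eef_pos: [0.5225, 0.1935, 0.0346]
eef_rot: [-2.426, 1.99, -0.004]
ft_force: [-0.7, 0.0, -0.5]
opening: 0.451
```

Emit:
move_arm:
  plan: [0.45, 0, 0, -10, 0, 0.45, 0, 0, -40, 0, 0.45, 0, 0, -40, 0, 0.45, 0, 0, -40, 0, 0.45, 0, 0, -40, 0]

```text
time: 19.65
eef_pos: [0.5209, 0.1932, 0.2063]
eef_rot: [-2.427, 1.991, -0.002]
ft_force: [0.3, -0.6, -0.3]
opening: 0.449
```

```bash
python3 - <<'E'
from meas import *
for n in('top','side'):
    c=cam(n); print(n)
    for o in chisels(c): print(o)
    if n=='side':save(c,'s2.png',(150,190,450,350),2.6)
s=env.read_state();print(s['eef_pos'],s['time'])
E
```

```text
top
(array([ 0.5454, -0.192 ]), 3.099, 0.199, 0.028)
(array([ 0.5146, -0.2708]), 3.06, 0.198, 0.027)
side
(array([ 0.5512, -0.1955]), 3.108, 0.194, 0.03)
(array([ 0.5213, -0.2746]), 3.054, 0.203, 0.03)
[0.52570512 0.19431698 0.21234512] 19.75
```

View pics/s2.png

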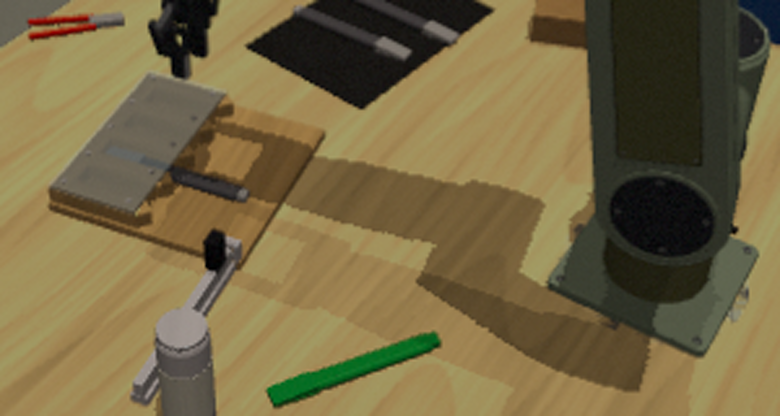

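Emit:
move_arm:
  plan: [0.6, 39.4, 1.1, 0, 0, 0.6, 39.4, 1.1, 0, 0, 0.6, 39.4, 1.1, 0, 0, 0.6, 39.4, 1.1, 0, 0, 0.6, 39.4, 1.1, 0, 0]

```text
time: 20.25
eef_pos: [0.5539, -0.0026, 0.2039]
eef_rot: [-2.428, 1.992, -0.002]
ft_force: [-0.0, 0.7, 0.1]
opening: 0.601
```

Emit:
move_arm:
  plan: [0.6, 39.4, 1.1, 0, 0, 0.6, 39.4, 1.1, 0, 0, 0.6, 39.4, 1.1, 0, 0, 0.6, 39.4, 1.1, 0, 0, 0.6, 39.4, 1.1, 0, 0]

```text
time: 20.75
eef_pos: [0.587, -0.1972, 0.2038]
eef_rot: [-2.428, 1.992, -0.002]
ft_force: [0.2, 0.7, -0.5]
opening: 0.602
```

Emit:
move_arm:
  plan: [0.6, 0, 0, 0, -0.1455, 0.6, 0, 0, 0, -0.1455, 0.6, 0, 0, 0, -0.1455, 0.6, 0, 0, 0, -0.1455, 0.6, 0, 0, 0, -0.1455]

```text
time: 21.25
eef_pos: [0.5868, -0.1956, 0.2036]
eef_rot: [2.982, -0.989, 0.001]
ft_force: [-0.5, -0.3, 1.1]
opening: 0.602
```

Emit:
move_arm:
  plan: [0.6, 0, 0, 0, -0.1455, 0.6, 0, 0, 0, -0.1455, 0.6, 0, 0, 0, -0.1455, 0.6, 0, 0, 0, -0.1455, 0.6, 0, 0, 0, -0.1455]

```text
time: 21.75
eef_pos: [0.5869, -0.1955, 0.2037]
eef_rot: [3.138, 0.137, 0.001]
ft_force: [0.2, 0.8, 1.4]
opening: 0.599
```

Emit:
move_arm:
  plan: [0.6, 0, 0, 0, -0.1455, 0.6, 0, 0, 0, -0.1455, 0.6, 0, 0, 0, -0.1455, 0.6, 0, 0, 0, -0.1455, 0.6, 0, 0, 0, -0.1455]

```text
time: 22.25
eef_pos: [0.5869, -0.1955, 0.2037]
eef_rot: [2.884, 1.244, 0.001]
ft_force: [-0.0, -0.0, -0.9]
opening: 0.597
```

Emit:
move_arm:
  plan: [0.6, 0, 0, 0, -0.1455, 0.6, 0, 0, 0, -0.1455, 0.6, 0, 0, 0, -0.1455, 0.6, 0, 0, 0, -0.1455, 0.6, 0, 0, 0, -0.1455]

```text
time: 22.75
eef_pos: [0.5868, -0.1955, 0.2037]
eef_rot: [2.253, 2.189, 0.0]
ft_force: [-0.6, 0.4, 0.4]
opening: 0.599
```

Emit:
move_arm:
  plan: [0.6, 0, 0, 0, 0, 0.6, 0, 0, 0, 0]

```text
time: 22.95
eef_pos: [0.5868, -0.1955, 0.2036]
eef_rot: [2.263, 2.179, 0.0]
ft_force: [0.4, 0.0, -0.1]
opening: 0.602
```

Emit:
move_arm:
  plan: [0.6, 0, 0, 40, 0, 0.6, 0, 0, 40, 0, 0.6, 0, 0, 40, 0, 0.6, 0, 0, 30, 0, 0.6, 0, 0, 15, 0]

```text
time: 23.45
eef_pos: [0.5844, -0.1943, 0.0348]
eef_rot: [-2.258, -2.176, 0.003]
ft_force: [-0.1, -0.1, 1.0]
opening: 0.6
```

Emit:
move_arm:
  plan: [0.6, 0, 0, 8, 0, 0.6, 0, 0, 6, 0, 0.6, 0, 0, 3, 0, 0.6, 0, 0, 0, 0, 0, 0, 0, 0, 0]

```text
time: 23.95
eef_pos: [0.5876, -0.1958, 0.0226]
eef_rot: [2.258, 2.181, 0.001]
ft_force: [-0.2, 0.3, -0.4]
opening: 0.444
```

Emit:
move_arm:
  plan: [0, 0, 0, 0, 0, 0, 0, 0, 0, 0, 0, 0, 0, 0, 0, 0, 0, 0, 0, 0, 0, 0, 0, 0, 0]

```text
time: 24.45
eef_pos: [0.5876, -0.1953, 0.0229]
eef_rot: [2.259, 2.181, 0.002]
ft_force: [-1.1, 1.8, 6.1]
opening: 0.228
```

Emit:
move_arm:
  plan: [0, 0, 0, -20, 0, 0, 0, 0, -40, 0, 0, 0, 0, -40, 0, 0, 0, 0, -40, 0, 0, 0, 0, -40, 0]

```text
time: 24.95
eef_pos: [0.5858, -0.1951, 0.2017]
eef_rot: [-2.259, -2.181, 0.001]
ft_force: [0.8, 0.1, -3.3]
opening: 0.229
```

Emit:
move_arm:
  plan: [0, 30.3, -19, 0, 0, 0, 30.3, -19, 0, 0, 0, 30.3, -19, 0, 0, 0, 30.3, -19, 0, 0, 0, 30.3, -19, 0, 0]

```text
time: 25.45
eef_pos: [0.4954, -0.0395, 0.2004]
eef_rot: [-2.259, -2.181, 0.001]
ft_force: [0.8, 0.8, -3.5]
opening: 0.225
```

Emit:
move_arm:
  plan: [0, 30.3, -19, 0, 0, 0, 30.3, -19, 0, 0, 0, 30.3, -19, 0, 0, 0, 30.3, -19, 0, 0, 0, 30.3, -19, 0, 0]

```text
time: 25.95
eef_pos: [0.4058, 0.1149, 0.2006]
eef_rot: [-2.26, -2.182, 0.001]
ft_force: [1.2, 0.6, -3.2]
opening: 0.231
```

Emit:
move_arm:
  plan: [0, 0, 0, 0, 0.1455, 0, 0, 0, 0, 0.1455, 0, 0, 0, 0, 0.1455, 0, 0, 0, 0, 0.1455, 0, 0, 0, 0, 0.1455]

```text
time: 26.45
eef_pos: [0.4065, 0.1139, 0.2006]
eef_rot: [2.892, 1.227, -0.002]
ft_force: [0.2, -0.0, -3.3]
opening: 0.231
```

Emit:
move_arm:
  plan: [0, 0, 0, 0, 0.1455, 0, 0, 0, 0, 0.1455, 0, 0, 0, 0, 0.1455, 0, 0, 0, 0, 0.1455, 0, 0, 0, 0, 0.1455]

```text
time: 26.95
eef_pos: [0.4065, 0.1138, 0.2005]
eef_rot: [3.139, 0.118, -0.002]
ft_force: [0.1, 0.7, -3.7]
opening: 0.229
```

Emit:
move_arm:
  plan: [0, 0, 0, 0, 0.1455, 0, 0, 0, 0, 0.1455, 0, 0, 0, 0, 0.1455, 0, 0, 0, 0, 0.1455, 0, 0, 0, 0, 0.1455]

```text
time: 27.45
eef_pos: [0.4064, 0.1138, 0.2005]
eef_rot: [2.975, -1.006, -0.002]
ft_force: [-0.5, -0.1, -3.7]
opening: 0.233
```

Emit:
move_arm:
  plan: [0, 0, 0, 0, 0.1455, 0, 0, 0, 0, 0.1455, 0, 0, 0, 0, 0.1455, 0, 0, 0, 0, 0.1455, 0, 0, 0, 0, 0.1455]

```text
time: 27.95
eef_pos: [0.4063, 0.1138, 0.2004]
eef_rot: [2.422, -1.999, -0.002]
ft_force: [-0.1, 0.1, -2.6]
opening: 0.228
```

Emit:
move_arm:
  plan: [0, 0, 0, 0, 0, 0, 0, 0, 0, 0]

```text
time: 28.15
eef_pos: [0.4067, 0.1139, 0.2008]
eef_rot: [2.431, -1.988, -0.001]
ft_force: [1.0, -0.7, -3.4]
opening: 0.224
```

Emit:
move_arm:
  plan: [0, 0.5, 0, 40, 0, 0, 0, 0, 40, 0, 0, 0, 0, 40, 0, 0, 0, 0, 30, 0, 0, 0, 0, 16, 0]

```text
time: 28.65
eef_pos: [0.4048, 0.1133, 0.0325]
eef_rot: [2.429, -1.987, -0.006]
ft_force: [-1.6, -0.8, 0.8]
opening: 0.226
```

```bash
python3 - <<'E'
from h import *
c=cam('top');a=c['color'][130:270,130:280,::-1]
b=cam('side');b2=b['color'][200:340,160:310,::-1]
z=[cv2.resize(q,None,fx=4,fy=4,interpolation=cv2.INTER_CUBIC) for q in(a,b2)]
cv2.imwrite('pics/p2.png',np.clip(np.hstack([q[:,100:500] for q in z])*1.4,0,255).astype('uint8'))
print(env.read_state()['eef_pos'])
E
```

```text
[0.40543644 0.11335349 0.03328511]
```

View pics/p2.png

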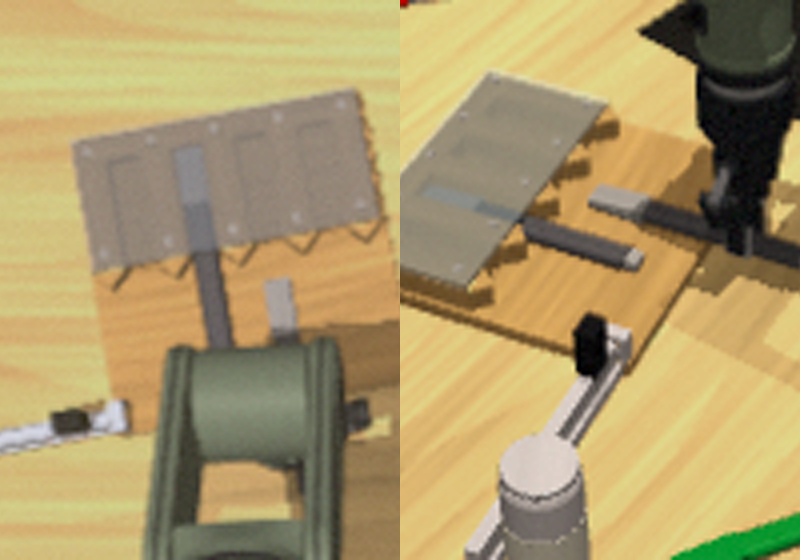

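Emit:
move_arm:
  plan: [0, -0.5, 0, -2, 0, 0, 0, -8, 0, 0, 0, 0, -8, 0, 0, 0, 0, -8, 0, 0, 0, 0, -8, 0, 0]

```text
time: 29.25
eef_pos: [0.4403, 0.1205, 0.038]
eef_rot: [-2.428, 1.991, -0.002]
ft_force: [0.4, -0.1, -3.8]
opening: 0.231
```

Emit:
move_arm:
  plan: [0, 0, -8, 0, 0, 0, 0, -8, 0, 0, 0, 0, -8, 0, 0, 0, 0, -8, 0, 0, 0, 0, -8, 0, 0]

```text
time: 29.75
eef_pos: [0.4785, 0.1283, 0.0372]
eef_rot: [2.429, -1.992, -0.0]
ft_force: [0.1, -0.2, -3.7]
opening: 0.232
```

Emit:
move_arm:
  plan: [0, 0, -6, 1.5, 0, 0, 0, -8, 1.5, 0, 0, 0, -8, 0, 0, 0, 0, -8, 0, 0, 0, 0, -6, 0, 0]

```text
time: 30.25
eef_pos: [0.5142, 0.1353, 0.0344]
eef_rot: [-2.429, 1.992, -0.001]
ft_force: [1.1, 0.5, -4.3]
opening: 0.227
```

Emit:
move_arm:
  plan: [0, 0, -3, 0, 0, 0, 0, -2, 0, 0, 0, 0, -1, 0, 0]

```text
time: 30.55
eef_pos: [0.5191, 0.1363, 0.0342]
eef_rot: [2.429, -1.992, -0.0]
ft_force: [-1.2, -0.2, -3.3]
opening: 0.233
```

Emit:
move_arm:
  plan: [0, 0, -2, 0, 0, 0, 0, -2, 0, 0]

```text
time: 30.75
eef_pos: [0.5229, 0.1371, 0.0342]
eef_rot: [2.429, -1.992, -0.0]
ft_force: [0.7, -0.1, -3.1]
opening: 0.23
```

Emit:
move_arm:
  plan: [0, 0, -2, 0, 0, 0, 0, -1.5, 0, 0]

```text
time: 30.95
eef_pos: [0.5267, 0.1378, 0.0343]
eef_rot: [-2.429, 1.992, -0.0]
ft_force: [-0.2, 0.5, -3.7]
opening: 0.228
```

Emit:
move_arm:
  plan: [0, 0, -1.5, 0, 0, 0, 0, -1.5, 0, 0]

```text
time: 31.15
eef_pos: [0.5295, 0.1384, 0.0343]
eef_rot: [2.429, -1.992, -0.0]
ft_force: [0.2, 0.3, -3.7]
opening: 0.225
```

Emit:
move_arm:
  plan: [0, 0, -1.5, 0, 0, 0, 0, 0, 0, 0]

```text
time: 31.35
eef_pos: [0.5308, 0.1387, 0.0342]
eef_rot: [2.429, -1.992, -0.001]
ft_force: [0.1, -0.1, -3.1]
opening: 0.226
```

Emit:
move_arm:
  plan: [0, 0, -1.5, 0, 0, 0, 0, 0, 0, 0]

```text
time: 31.55
eef_pos: [0.5309, 0.1387, 0.0336]
eef_rot: [2.427, -1.991, -0.004]
ft_force: [-3.5, -1.7, -3.3]
opening: 0.23
```

Emit:
move_arm:
  plan: [0, 0, -1.5, 0, 0, 0, 0, 0, 0, 0]

```text
time: 31.75
eef_pos: [0.531, 0.1388, 0.0331]
eef_rot: [2.425, -1.989, -0.007]
ft_force: [-6.5, -1.9, -2.7]
opening: 0.225
```

Emit:
move_arm:
  plan: [0, 0, -1.5, 0, 0, 0, 0, 0, 0, 0]

```text
time: 31.95
eef_pos: [0.531, 0.1389, 0.0325]
eef_rot: [2.423, -1.988, -0.01]
ft_force: [-8.2, -3.1, -2.2]
opening: 0.23
```

Emit:
move_arm:
  plan: [0, 0, 0, 1, 0, 0.43, 0, 0, 0, 0, 0.43, 0, 0, 0, 0, 0.43, 0, 0, 0, 0]

```text
time: 32.35
eef_pos: [0.5375, 0.1398, 0.0346]
eef_rot: [-2.426, 1.99, -0.005]
ft_force: [0.3, 0.2, 0.4]
opening: 0.431
```

Emit:
move_arm:
  plan: [0.43, 0, 0, -10, 0, 0.43, 0, 0, -40, 0, 0.43, 0, 0, -40, 0, 0.43, 0, 0, -40, 0, 0.43, 0, 0, -40, 0]

```text
time: 32.85
eef_pos: [0.5358, 0.1397, 0.2063]
eef_rot: [-2.427, 1.991, -0.003]
ft_force: [0.3, -1.1, -0.7]
opening: 0.428
```

```bash
python3 - <<'E'
from meas import *
for n in('top','side'):
    c=cam(n); print(n)
    for o in chisels(c): print(o)
s=env.read_state();print(s['eef_pos'],s['time'])
E
```

```text
top
(array([ 0.5146, -0.2707]), 3.061, 0.198, 0.027)
side
(array([ 0.521 , -0.2747]), 3.052, 0.203, 0.03)
[0.54067844 0.1402414  0.21227883] 32.95
```

Emit:
move_arm:
  plan: [0.6, 41.2, 6.2, 0, 0, 0.6, 41.2, 6.2, 0, 0, 0.6, 41.2, 6.2, 0, 0, 0.6, 41.2, 6.2, 0, 0, 0.6, 41.2, 6.2, 0, 0]

```text
time: 33.45
eef_pos: [0.5454, -0.0701, 0.2039]
eef_rot: [-2.429, 1.992, -0.002]
ft_force: [1.4, 0.9, 0.3]
opening: 0.602
```

Emit:
move_arm:
  plan: [0.6, 41.2, 6.2, 0, 0, 0.6, 41.2, 6.2, 0, 0, 0.6, 41.2, 6.2, 0, 0, 0.6, 41.2, 6.2, 0, 0, 0.6, 41.2, 6.2, 0, 0]

```text
time: 33.95
eef_pos: [0.5551, -0.2785, 0.2038]
eef_rot: [-2.428, 1.993, -0.002]
ft_force: [0.2, 0.2, 0.3]
opening: 0.6
```

Emit:
move_arm:
  plan: [0.6, 0, 0, 0, -0.143, 0.6, 0, 0, 0, -0.143, 0.6, 0, 0, 0, -0.143, 0.6, 0, 0, 0, -0.143, 0.6, 0, 0, 0, -0.143]

```text
time: 34.45
eef_pos: [0.5552, -0.2768, 0.2036]
eef_rot: [2.975, -1.008, 0.001]
ft_force: [-0.4, 0.5, 0.2]
opening: 0.599
```

Emit:
move_arm:
  plan: [0.6, 0, 0, 0, -0.143, 0.6, 0, 0, 0, -0.143, 0.6, 0, 0, 0, -0.143, 0.6, 0, 0, 0, -0.143, 0.6, 0, 0, 0, -0.143]

```text
time: 34.95
eef_pos: [0.5553, -0.2767, 0.2036]
eef_rot: [3.14, 0.097, 0.001]
ft_force: [0.2, -0.7, -1.0]
opening: 0.602
```

Emit:
move_arm:
  plan: [0.6, 0, 0, 0, -0.143, 0.6, 0, 0, 0, -0.143, 0.6, 0, 0, 0, -0.143, 0.6, 0, 0, 0, -0.143, 0.6, 0, 0, 0, -0.143]

```text
time: 35.45
eef_pos: [0.5553, -0.2767, 0.2037]
eef_rot: [2.907, 1.19, 0.001]
ft_force: [-0.4, -0.6, -0.5]
opening: 0.6
```

Emit:
move_arm:
  plan: [0.6, 0, 0, 0, -0.143, 0.6, 0, 0, 0, -0.143, 0.6, 0, 0, 0, -0.143, 0.6, 0, 0, 0, -0.143, 0.6, 0, 0, 0, -0.143]

```text
time: 35.95
eef_pos: [0.5553, -0.2767, 0.2037]
eef_rot: [2.307, 2.132, 0.0]
ft_force: [0.0, 0.1, 0.4]
opening: 0.604
```

Emit:
move_arm:
  plan: [0.6, 0, 0, 0, 0, 0.6, 0, 0, 0, 0]

```text
time: 36.15
eef_pos: [0.5552, -0.2767, 0.2036]
eef_rot: [2.316, 2.122, 0.0]
ft_force: [0.0, -0.4, 0.5]
opening: 0.596
```

```bash
python3 - <<'E'
from meas import *
for n in('side',):
    c=cam(n); print(n)
    for o in chisels(c): print(o)
    save(c,'s3.png',(150,130,450,350),2.6)
s=env.read_state();print(s['eef_pos'],s['time'])
E
```

```text
side
[ 0.55517275 -0.27661992  0.20348418] 36.2
```

View pics/s3.png

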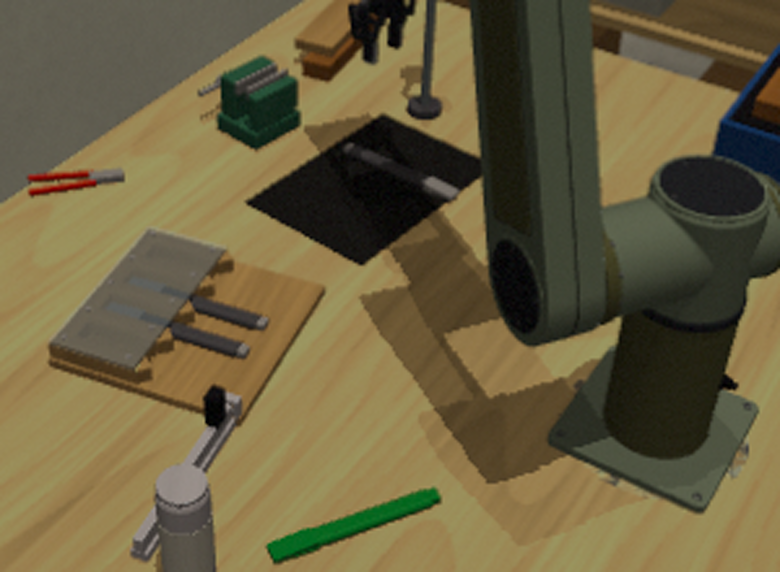

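Two chisels are seated in pocket1 and pocket2. The last one lies on the pad at crop px (345,150)–(450,190), undisturbed.

Emit:
move_arm:
  plan: [0.6, 0, 0, 40, 0, 0.6, 0, 0, 40, 0, 0.6, 0, 0, 40, 0, 0.6, 0, 0, 30, 0, 0.6, 0, 0, 15, 0]

```text
time: 36.7
eef_pos: [0.5529, -0.2752, 0.0347]
eef_rot: [-2.311, -2.12, 0.002]
ft_force: [-0.4, -0.3, -0.3]
opening: 0.596
```

Emit:
move_arm:
  plan: [0.6, 0, 0, 8, 0, 0.6, 0, 0, 6, 0, 0.6, 0, 0, 3, 0, 0.6, 0, 0, 0, 0, 0, 0, 0, 0, 0]

```text
time: 37.2
eef_pos: [0.5559, -0.2772, 0.0226]
eef_rot: [2.312, 2.124, 0.001]
ft_force: [0.2, 0.4, -0.4]
opening: 0.443
```

Emit:
move_arm:
  plan: [0, 0, 0, 0, 0, 0, 0, 0, 0, 0, 0, 0, 0, 0, 0, 0, 0, 0, 0, 0, 0, 0, 0, 0, 0]

```text
time: 37.7
eef_pos: [0.556, -0.2767, 0.0229]
eef_rot: [2.313, 2.124, 0.002]
ft_force: [-1.3, 2.6, 5.4]
opening: 0.23
```

Emit:
move_arm:
  plan: [0, 0, 0, -20, 0, 0, 0, 0, -40, 0, 0, 0, 0, -40, 0, 0, 0, 0, -40, 0, 0, 0, 0, -40, 0]

```text
time: 38.2
eef_pos: [0.5542, -0.2762, 0.2016]
eef_rot: [-2.312, -2.124, 0.001]
ft_force: [0.0, -0.9, -4.3]
opening: 0.227
```

Emit:
move_arm:
  plan: [0, 32.3, -16.6, 0, 0, 0, 32.3, -16.6, 0, 0, 0, 32.3, -16.6, 0, 0, 0, 32.3, -16.6, 0, 0, 0, 32.3, -16.6, 0, 0]

```text
time: 38.7
eef_pos: [0.4845, -0.1073, 0.2003]
eef_rot: [-2.313, -2.124, 0.001]
ft_force: [-0.1, 0.6, -3.1]
opening: 0.229
```

Emit:
move_arm:
  plan: [0, 32.3, -16.6, 0, 0, 0, 32.3, -16.6, 0, 0, 0, 32.3, -16.6, 0, 0, 0, 32.3, -16.6, 0, 0, 0, 32.3, -16.6, 0, 0]

```text
time: 39.2
eef_pos: [0.4156, 0.0604, 0.2006]
eef_rot: [-2.314, -2.125, 0.001]
ft_force: [0.9, -0.5, -3.1]
opening: 0.224
```

Emit:
move_arm:
  plan: [0, 0, 0, 0, 0.143, 0, 0, 0, 0, 0.143, 0, 0, 0, 0, 0.143, 0, 0, 0, 0, 0.143, 0, 0, 0, 0, 0.143]

```text
time: 39.7
eef_pos: [0.4162, 0.0592, 0.2005]
eef_rot: [2.914, 1.173, -0.002]
ft_force: [-0.6, 0.0, -4.7]
opening: 0.227
```

Emit:
move_arm:
  plan: [0, 0, 0, 0, 0.143, 0, 0, 0, 0, 0.143, 0, 0, 0, 0, 0.143, 0, 0, 0, 0, 0.143, 0, 0, 0, 0, 0.143]

```text
time: 40.2
eef_pos: [0.4161, 0.0591, 0.2004]
eef_rot: [3.14, 0.079, -0.003]
ft_force: [1.1, 1.2, -4.2]
opening: 0.224
```

Emit:
move_arm:
  plan: [0, 0, 0, 0, 0.143, 0, 0, 0, 0, 0.143, 0, 0, 0, 0, 0.143, 0, 0, 0, 0, 0.143, 0, 0, 0, 0, 0.143]

```text
time: 40.7
eef_pos: [0.4159, 0.0591, 0.2003]
eef_rot: [2.969, -1.025, -0.003]
ft_force: [-0.6, 0.2, -3.4]
opening: 0.23
```

Emit:
move_arm:
  plan: [0, 0, 0, 0, 0.143, 0, 0, 0, 0, 0.143, 0, 0, 0, 0, 0.143, 0, 0, 0, 0, 0.143, 0, 0, 0, 0, 0.143]

```text
time: 41.2
eef_pos: [0.4159, 0.0592, 0.2003]
eef_rot: [2.422, -1.998, -0.002]
ft_force: [-0.8, -0.1, -3.7]
opening: 0.23
```

Emit:
move_arm:
  plan: [0, 0, 0, 0, 0, 0, 0, 0, 0, 0]

```text
time: 41.4
eef_pos: [0.4163, 0.0592, 0.2007]
eef_rot: [2.431, -1.988, -0.002]
ft_force: [0.4, -0.5, -4.6]
opening: 0.227
```

Emit:
move_arm:
  plan: [0, 0.5, 0, 40, 0, 0, 0, 0, 40, 0, 0, 0, 0, 40, 0, 0, 0, 0, 30, 0, 0, 0, 0, 14, 0]

```text
time: 41.9
eef_pos: [0.4141, 0.0589, 0.0342]
eef_rot: [2.429, -1.987, -0.008]
ft_force: [-0.4, 0.6, -4.2]
opening: 0.228
```

```bash
python3 - <<'E'
from h import *
c=cam('top');a=c['color'][130:270,130:280,::-1]
b=cam('side');b2=b['color'][200:340,160:310,::-1]
z=[cv2.resize(q,None,fx=4,fy=4,interpolation=cv2.INTER_CUBIC) for q in(a,b2)]
cv2.imwrite('pics/p3.png',np.clip(np.hstack([q[:,100:500] for q in z])*1.4,0,255).astype('uint8'))
print(env.read_state()['eef_pos'])
E
```

```text
[0.41455633 0.058892   0.03498354]
```

View pics/p3.png

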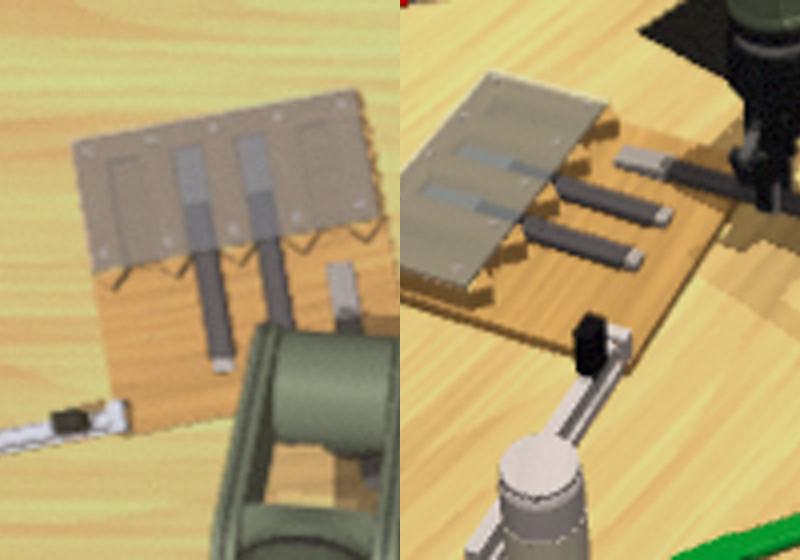

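```bash
python3 - <<'E'
from h import *
c=cam('top'); p=np.load('case.npy'); k=4
im=cv2.resize(c['color'],None,fx=k,fy=k,interpolation=cv2.INTER_CUBIC).astype(int)
sat=im.max(2)-im.min(2)
def case(u,v,z):
    q=onz(c,(u+.5)/k-.5,(v+.5)/k-.5,z)[:2]-p[:2]; C,S=np.cos(p[2]),np.sin(p[2]); return np.array([C*q[0]+S*q[1],-S*q[0]+C*q[1]])*1000
def seg(x0,x1,y0,y1,thr):
    vv,uu=np.nonzero(thr[130*k:230*k,150*k:260*k]); out=[]
    for u,v in zip(uu+150*k,vv+130*k):
        q=case(u,v,.022)
        if x0<q[0]<x1 and y0<q[1]<y1: out.append(q)
    out=np.array(out)
    if len(out)<50: print('few',len(out)); return
    for a in np.arange(x0,x1,8):
        m=out[(out[:,0]>=a)&(out[:,0]<a+8)]
        if len(m)>20: print(int(a),m[:,1].mean().round(1),(m[:,1].max()-m[:,1].min()).round(1))
g=(sat<28)
print('A');seg(-80,8,8,50,g);print('B');seg(-50,8,-48,-8,g);print('C');seg(-60,5,-102,-64,g)
E
```

```text
A
-80 28.6 21.2
-72 28.4 21.2
-64 28.5 20.0
-56 27.8 20.5
-48 28.1 20.8
-40 28.0 20.5
-32 27.8 20.8
-24 28.0 20.4
-16 27.5 20.6
-8 27.9 20.3
0 28.2 21.1
B
-50 -26.8 20.1
-42 -27.2 20.6
-34 -26.9 20.0
-26 -27.2 20.5
-18 -27.0 20.0
-10 -27.3 20.6
-2 -27.6 20.0
6 -27.3 19.3
C
-60 -83.9 21.9
-52 -84.3 22.4
-44 -84.0 21.5
-36 -84.6 22.2
-28 -84.7 22.4
-20 -83.7 21.2
```

The top view puts A at +28.0, B at -27.3 and C at -84.3, against a target of about -83.5. I'll shift 0.8 mm and insert.

Emit:
move_arm:
  plan: [0, -0.8, 0, -1, 0, 0, 0, -8, 0, 0, 0, 0, -8, 0, 0, 0, 0, -8, 0, 0, 0, 0, -8, 0, 0]

```text
time: 42.55
eef_pos: [0.4499, 0.066, 0.0389]
eef_rot: [-2.428, 1.992, -0.002]
ft_force: [0.0, 0.6, -4.5]
opening: 0.226
```

Emit:
move_arm:
  plan: [0, 0, -8, 0, 0, 0, 0, -8, 0, 0, 0, 0, -8, 0, 0, 0, 0, -8, 0, 0, 0, 0, -8, 0, 0]

```text
time: 43.05
eef_pos: [0.4881, 0.0738, 0.0382]
eef_rot: [2.429, -1.992, -0.0]
ft_force: [-0.0, 0.0, -3.5]
opening: 0.23
```

Emit:
move_arm:
  plan: [0, 0, -7, 1.5, 0, 0, 0, -8, 1.5, 0, 0, 0, -8, 0, 0, 0, 0, -8, 0, 0, 0, 0, -5, 0, 0]

```text
time: 43.55
eef_pos: [0.524, 0.0808, 0.0354]
eef_rot: [-2.429, 1.992, -0.001]
ft_force: [-0.1, -0.3, -3.4]
opening: 0.231
```

Emit:
move_arm:
  plan: [0, 0, -4, 1, 0, 0, 0, -3, 0, 0, 0, 0, -2, 0, 0]

```text
time: 43.85
eef_pos: [0.5317, 0.0825, 0.0342]
eef_rot: [2.429, -1.992, -0.0]
ft_force: [0.5, -0.2, -4.2]
opening: 0.228
```

Emit:
move_arm:
  plan: [0, 0, -2, 0, 0, 0, 0, -1.5, 0, 0]

```text
time: 44.05
eef_pos: [0.5351, 0.0831, 0.0343]
eef_rot: [2.429, -1.992, -0.0]
ft_force: [0.2, -0.2, -4.3]
opening: 0.227
```

Emit:
move_arm:
  plan: [0, 0, -1.5, 0, 0, 0, 0, -1.5, 0, 0]

```text
time: 44.25
eef_pos: [0.5367, 0.0836, 0.0338]
eef_rot: [2.427, -1.991, -0.004]
ft_force: [-4.6, -0.7, -4.0]
opening: 0.227
```

Emit:
move_arm:
  plan: [0, 0, -1.5, 0, 0, 0, 0, 0, 0, 0]

```text
time: 44.45
eef_pos: [0.5368, 0.0837, 0.0331]
eef_rot: [2.425, -1.99, -0.007]
ft_force: [-5.6, -1.8, -2.9]
opening: 0.228
```

Emit:
move_arm:
  plan: [0, 0, -1.5, 0, 0, 0, 0, 0, 1, 0, 0.43, 0, 0, 0, 0, 0.43, 0, 0, 0, 0, 0.43, 0, 0, 0, 0]

```text
time: 44.95
eef_pos: [0.543, 0.0844, 0.0345]
eef_rot: [-2.427, 1.991, -0.005]
ft_force: [-0.7, -0.0, 0.1]
opening: 0.427
```

Emit:
move_arm:
  plan: [0.43, 0, 0, -10, 0, 0.43, 0, 0, -40, 0, 0.43, 0, 0, -40, 0, 0.43, 0, 0, -40, 0, 0.43, 0, 0, -30, 0]

```text
time: 45.45
eef_pos: [0.5427, 0.0844, 0.1977]
eef_rot: [-2.426, 1.99, -0.007]
ft_force: [0.6, 0.4, -0.0]
opening: 0.43
```

```bash
python3 - <<'E'
from h import *
s=env.read_state();print(s['eef_pos'],s['eef_rot'],s['time'])
p=np.load('case.npy'); k=4
c=cam('side')
im=cv2.resize(c['color'],None,fx=k,fy=k,interpolation=cv2.INTER_CUBIC)[190*k:330*k,160*k:300*k]
cv2.imwrite('pics/s4.png',np.clip(im*1.4,0,255).astype('uint8'))
c=cam('top'); im=cv2.resize(c['color'][:,:,::-1],None,fx=k,fy=k,interpolation=cv2.INTER_CUBIC)[130*k:255*k,150*k:280*k]
cv2.imwrite('pics/t4.png',np.clip(im*1.4,0,255).astype('uint8'))
C,S=np.cos(p[2]),np.sin(p[2])
for y in(28,-28,-84):
    q=[p[0]+(C*-88-S*y)/1000,p[1]+(S*-88+C*y)/1000,.018]; u=proj(c,q); print('head pred crop px',(u[0]-150)*k,(u[1]-130)*k)
E
```

```text
[0.54265765 0.08441776 0.19771126] [-2.42616841  1.98988832 -0.00700782] 45.45
head pred crop px 244.57789479781206 367.24601245661927
head pred crop px 308.2746558952273 355.04208573636765
head pred crop px 371.799000654908 342.87104369043686
```

View pics/t4.png

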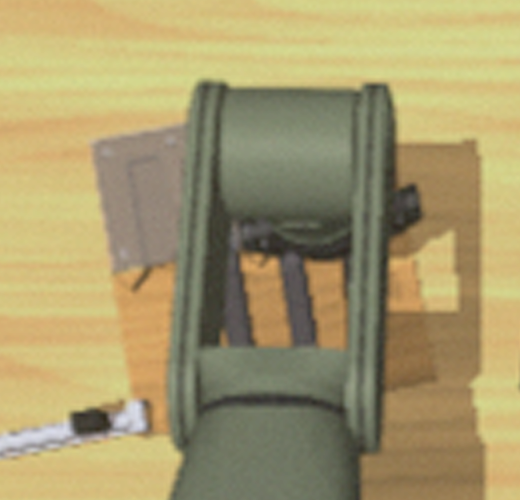

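Emit:
move_arm:
  plan: [0.5, -24.5, 8.5, 0, 0, 0.5, -24.5, 8.5, 0, 0, 0.5, -24.5, 8.5, 0, 0, 0.5, -24.5, 8.5, 0, 0, 0.5, -24.5, 8.5, 0, 0]

```text
time: 46.05
eef_pos: [0.4746, 0.197, 0.1932]
eef_rot: [-2.429, 1.993, 0.0]
ft_force: [0.2, 0.1, 0.0]
opening: 0.498
```

Emit:
move_arm:
  plan: [0.5, -24.5, 8.5, 0, 0, 0.5, -24.5, 8.5, 0, 0, 0.5, -24.5, 8.5, 0, 0, 0.5, -24.5, 8.5, 0, 0, 0.5, -24.5, 8.5, 0, 0]

```text
time: 46.55
eef_pos: [0.409, 0.3088, 0.1933]
eef_rot: [-2.429, 1.992, -0.0]
ft_force: [-0.0, -0.3, -0.1]
opening: 0.499
```

Emit:
move_arm:
  plan: [0.5, 0, 0, 0, -0.15, 0.5, 0, 0, 0, -0.15, 0.5, 0, 0, 0, -0.15, 0.5, 0, 0, 0, -0.15, 0.5, 0, 0, 0, -0.15]

```text
time: 47.05
eef_pos: [0.4096, 0.308, 0.1932]
eef_rot: [-2.993, 0.955, 0.0]
ft_force: [0.3, -0.3, 0.2]
opening: 0.499
```

Emit:
move_arm:
  plan: [0.5, 0, 0, 0, -0.15, 0.5, 0, 0, 0, -0.15, 0.5, 0, 0, 0, -0.15, 0.5, 0, 0, 0, -0.15, 0.5, 0, 0, 0, -0.15]

```text
time: 47.55
eef_pos: [0.4096, 0.3079, 0.1932]
eef_rot: [-3.135, -0.208, 0.0]
ft_force: [-0.0, -0.1, -0.0]
opening: 0.498
```

Emit:
move_arm:
  plan: [0.5, 0, 0, 0, -0.067, 0.5, 0, 0, 0, 0, 0.5, 0, 0, 0, 0]

```text
time: 47.85
eef_pos: [0.4096, 0.308, 0.1932]
eef_rot: [-3.127, -0.3, 0.0]
ft_force: [-0.2, 0.2, -0.7]
opening: 0.499
```

```bash
python3 - <<'E'
from h import *
k=4; z=[]
for n,(x0,y0) in(('top',(165,130)),('side',(160,200))):
    c=cam(n); z.append(cv2.resize(c['color'][y0:y0+120,x0:x0+100,::-1],None,fx=k,fy=k,interpolation=cv2.INTER_CUBIC))
cv2.imwrite('pics/t5.png',np.clip(np.hstack(z)*1.4,0,255).astype('uint8'))
print(env.read_state()['eef_pos'])
E
```

```text
[0.40967715 0.3079665  0.19324264]
```

View pics/t5.png

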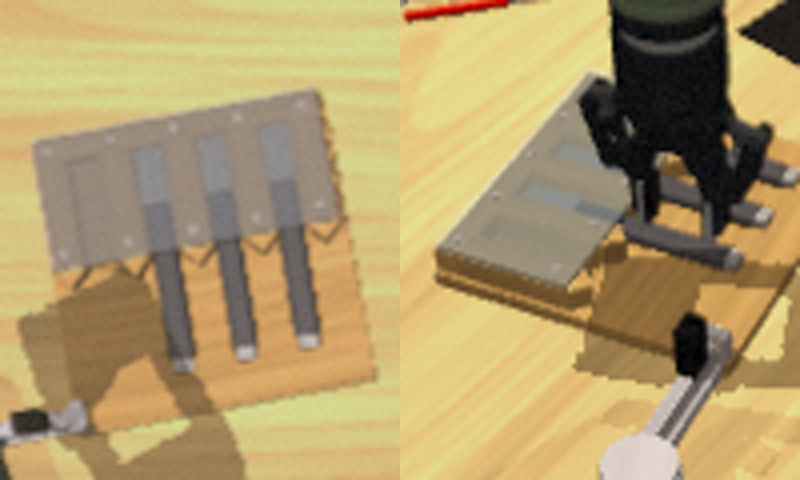

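All three are in pockets 1–3. The heads at crop px (183,363), (246,352) and (309,341) lie on a straight line parallel to the case front, so all are equally seated. Now shutting the bar.

Emit:
move_arm:
  plan: [0.5, 1, 0, 35, 0, 0.5, 0, 0, 35, 0, 0.5, 0, 0, 35, 0, 0.5, 0, 0, 20, 0, 0.5, 0, 0, 8, 0]

```text
time: 48.45
eef_pos: [0.4088, 0.3071, 0.0577]
eef_rot: [3.125, 0.301, -0.008]
ft_force: [-0.1, -0.3, -0.5]
opening: 0.501
```

Emit:
move_arm:
  plan: [0.5, 0, 0, 0, 0, 0, 0, 0, 0, 0, 0, 0, 0, 0, 0, 0, 0, 0, 0, 0, 0, 0, 0, 0, 0]
  grip_force: 40

```text
time: 48.95
eef_pos: [0.4111, 0.3086, 0.062]
eef_rot: [-3.126, -0.303, -0.002]
ft_force: [-3.1, -0.6, 5.9]
opening: 0.206
```

Emit:
move_arm:
  plan: [0, 0, 10, 0, 0, 0, 0, 20, 0, 0, 0, 0, 20, 0, 0, 0, 0, 20, 0, 0, 0, 0, 20, 0, 0]

```text
time: 49.45
eef_pos: [0.429, 0.22, 0.062]
eef_rot: [-3.125, -0.303, -0.004]
ft_force: [-1.3, 2.0, 5.1]
opening: 0.208
```

Emit:
move_arm:
  plan: [0, 0, 20, 0, 0, 0, 0, 20, 0, 0, 0, 0, 20, 0, 0, 0, 0, 20, 0, 0, 0, 0, 20, 0, 0]

```text
time: 49.95
eef_pos: [0.4488, 0.1214, 0.062]
eef_rot: [-3.126, -0.303, -0.006]
ft_force: [0.2, 4.2, 2.6]
opening: 0.202
```

Emit:
move_arm:
  plan: [0, 0, 15, 0, 0, 0, 0, 10, 0, 0, 0, 0, 5, 0, 0]

```text
time: 50.25
eef_pos: [0.4548, 0.0916, 0.0619]
eef_rot: [3.127, 0.301, 0.006]
ft_force: [-0.3, 2.2, 6.0]
opening: 0.203
```

Travelled 221 of 235 mm; finishing in small steps.

Emit:
move_arm:
  plan: [0, 0, 5, 0, 0, 0, 0, 4, 0, 0]

```text
time: 50.45
eef_pos: [0.4565, 0.0832, 0.062]
eef_rot: [3.127, 0.302, 0.006]
ft_force: [-0.1, 1.7, 6.0]
opening: 0.207
```

Emit:
move_arm:
  plan: [0, 0, 2, 0, 0, 0, 0, 2, 0, 0]

```text
time: 50.65
eef_pos: [0.4573, 0.0795, 0.0619]
eef_rot: [3.127, 0.303, 0.006]
ft_force: [0.1, 1.1, 5.6]
opening: 0.199
```

Emit:
move_arm:
  plan: [0, 0, 2, 0, 0, 0, 0, 2, 0, 0]

```text
time: 50.85
eef_pos: [0.4575, 0.0781, 0.0619]
eef_rot: [-3.122, -0.3, -0.006]
ft_force: [-1.6, 16.9, 7.8]
opening: 0.205
```

Emit:
move_arm:
  plan: [0, 0, 1, 0, 0, 0, 0, 0, 0, 0, 0, 0, -2, 0, 0]

```text
time: 51.15
eef_pos: [0.4575, 0.0783, 0.062]
eef_rot: [-3.125, -0.303, -0.006]
ft_force: [0.2, 2.6, 6.1]
opening: 0.204
```

Emit:
move_arm:
  plan: [0.5, 0, 0, 0, 0, 0.5, 0, 0, 0, 0, 0.5, 0, 0, 0, 0, 0.5, 0, 0, -20, 0, 0.5, 0, 0, -40, 0]

```text
time: 51.65
eef_pos: [0.4526, 0.0761, 0.1176]
eef_rot: [-3.126, -0.301, 0.014]
ft_force: [0.5, 0.4, -0.4]
opening: 0.5
```

Emit:
move_arm:
  plan: [0.5, 0, 0, -40, 0, 0.5, 0, 0, -40, 0, 0.5, 0, 0, -30, 0, 0.5, 0, 40, 0, 0, 0.5, 0, 40, 0, 0]

```text
time: 52.15
eef_pos: [0.4723, -0.0027, 0.232]
eef_rot: [3.125, 0.307, 0.006]
ft_force: [0.5, 0.7, -0.2]
opening: 0.497
```

Emit:
move_arm:
  plan: [0.5, 0, 40, 0, 0, 0.5, 0, 40, 0, 0, 0.5, 0, 40, 0, 0, 0.5, 0, 40, 0, 0, 0.5, 0, 0, 0, 0]

```text
time: 52.65
eef_pos: [0.5025, -0.164, 0.2301]
eef_rot: [3.125, 0.293, 0.001]
ft_force: [-1.3, 0.1, -0.1]
opening: 0.504
```

```bash
python3 - <<'E'
from h import *
k=4; z=[]
for n,(x0,y0) in(('top',(165,130)),('side',(160,200))):
    c=cam(n); z.append(cv2.resize(c['color'][y0:y0+120,x0:x0+100,::-1],None,fx=k,fy=k,interpolation=cv2.INTER_CUBIC)); save(c,n+'end.png')
cv2.imwrite('pics/t6.png',np.clip(np.hstack(z)*1.4,0,255).astype('uint8'))
print(env.read_state()['eef_pos'],env.read_state()['ft_force'])
E
```

```text
[ 0.50157541 -0.15982808  0.22967782] [-0.52131068 -0.11640785 -0.19126376]
```

View pics/t6.png

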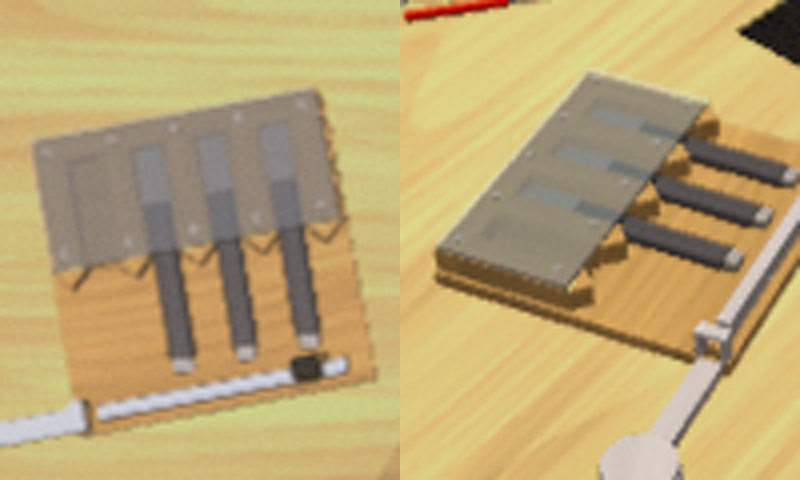

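View pics/sideend.png

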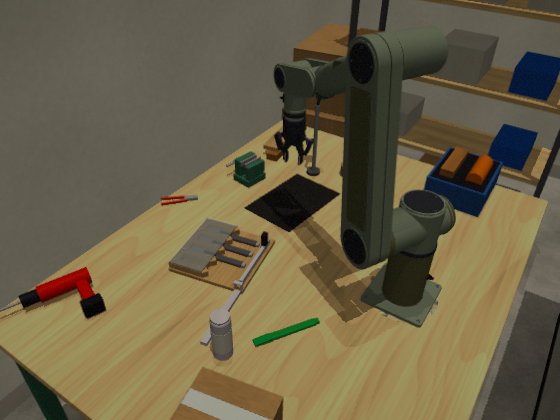

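The bar is shut behind all three heads, with the grip at crop px (307,367). The pad is empty, the other objects haven't moved, and the robot is clear.

```bash
python3 -c "
from bench import env
print(env.close_job())"
```

```text
the job is handed in; nothing more can be done
None
```

I put all three chisels on the pad away and handed in the job at about 53 s of the 210 s allowed. I opened the keeper bar to its stop and turned each chisel end for end. Each went edge first into its own pocket (1, 2 and 3; pocket 0 stays empty) until it touched the end wall at about 6–10 N. I then slid the bar shut again to its stop.

- **Bar:** it moved 235 mm from stop to stop, which matches the full travel given.
- **Chisels:** the last pictures show the three heads on a straight line parallel to the bar, just behind it, and the pad empty. I judged full depth from wall contact and that line, not by measuring each head's distance.
- **Surroundings:** the lamp, vice, tape, can, carton and green decoy were not touched. The last side picture shows the can, carton and green decoy unmoved; I did not check the tape in it. Nothing was being held or touched at hand-in.
- **Disagreements:** the two cameras differed by about 5–7 mm on positions, so I used averages and fine-tuned each chisel's sideways position from pictures before inserting. I estimated the bar about 30 mm open at the start, but it looked nearly shut in the first pictures.

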